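Hang the pipette on the charging carousel

ROBOT

A 6-joint arm with a two-finger parallel gripper is mounted at the origin on the work surface. World frame = base frame: x ahead of the robot, y to its left, z up, the work surface at z = 0. Lengths are in m, angles in rad, forces in N, time in s.
With the tool pointing down it reaches from about 0.3 to 0.85 m from the base axis. Payload 5.4 kg.
Tool frame: the origin (TCP) lies between the finger pads; the fingertips stand 14 mm ahead of it and the grasp point (between the pads) lies 5 mm behind it (arm.nose_length is the z of the fingertips in the tool frame, in m); z points along the fingers, x is the direction in which the jaws open and shut, and the axes are right-handed (so a half turn about z gives the same grasp; the last joint's range is limited). The gripper opens to 85 mm and grips with 20 to 120 N. Pads are 22 mm wide; open, the fingers measure 114 mm over their backs; the gripper's body (76 mm by 85 mm) begins 54 mm behind the grasp point. The pads swing forward as they close: fully open they stand 13 mm farther back than shut.
Start: joints at [1.037, 0.158, 1.597, -0, 1.386, -0.21], TCP at [0.183, 0.545, 0.245] pointing down, gripper open.
Joint ranges: [-2.91, 2.91], [-0.94, 2.29], [0.18, 2.7], [-1.29, 4.43], [0.17, 2.64], [-3, 3]. Speed limits (rad/s): [2.57, 2.57, 3.14, 3.14, 3.14, 3.14].

INTERFACE

Orientations are given as a 3x3 rotation matrix whose columns are the frame's x, y, z axes.
In Python, from plant import readout, read_camera, get_calibration, ticket, spotter, arm gives the robot as it stands.
- The arm moves only by the shell command python3 -m jog 'ROWS'. ROWS is JSON, a list of rows, each a list of 5 numbers: the gripper's target within -1 to 1 (fully open at 1, half-way at 0, shut at -1), then the shift along the tool's x, y, z in cm, then the turn about the tool's z in degrees. In form: [[gripper, x, y, z, spin], ...]. A call has exactly 8 rows; each row shifts and turns the pose as measured when the row begins, along the tool's axes as they then stand; what a row does not reach is not made up. A row lasts 1/12 s, in which the tool goes at most 41.7 mm and 7.16 degrees, less where a joint would pass 70% of its speed; a pose out of reach is approached as far as the arm can. A call with a gripper value outside its range is refused whole. The fingers move at their own pace and stop on an object; the grip force is fixed at half the most. Time passes only in rows, so rows that do not move let the fingers close, or fill a call up. It gives the time, the measured TCP pose, the force and the opening at its end, in the units of the state.
- readout.get_state(): the state, without advancing time (a new reading comes with each control period).
- read_camera(name): name is "scene" or "side" or "wrist"; returns the picture (384x512x3 uint8, red, green, blue); there is no depth.
- get_calibration(name): a dict with "fovy" (degrees; the focal length in pixels is half the picture's height over the tangent of half this angle, whatever the lens; pixels are square), "cx", "cy" (the principal point, pixels), "k1" (the pictures are not rectified: a ray, as slopes to the right and down, at radius r is drawn at 1 + k1 r^2 times it, then the intrinsics apply), "xyz" and "rotation" of the camera in the world. Camera axes: x right, y down, z forward; pixel columns grow to the right and rows downward; lengths in m; the calibration is good to about 2 mm. A picture is of the moment at which its call begins: read the wrist's pose just before it. get_calibration takes no time and is no camera call; for the wrist camera it gives the pose at the moment of the call.
- ticket.finish_job(): hands the job in, once; it reports no verdict.
Trained networks look in the newest picture that a camera, given by its name, has taken for a name from the list of things; names that differ only in an ending like _2 or _b are one class to them, and where a whole thing is asked for, a point or a joint stands for the part that bears it (a point fixed in the world has none). Each returns a list of dicts, best first, with "conf" (0 to 1); they miss things now and then, are a little off and sometimes report something else, mostly with a low value. They report only what shows in the picture. A call takes as long as a camera call. They do not tell look-alikes from the thing itself.
- spotter.trace(camera, target): "pixels" (384x512 bool, what is visible of it) and "xy" ([column, row] in pixels, amid what is visible of it).
The state is a dict: "t": time; "qpos": joint angles; "joint_velocities": joint speeds; "effort": joint torques, N m; "eef_pos": TCP position; "orientation": TCP orientation; "force": force on the tool from outside, world axes, zero at the start; "wrist_torque": the same for the moment, N m; "opening": opening from 0.0 (shut) to 1.0 (fully open).
Only numpy, scipy, OpenCV 4.12 (cv2) and the standard library are available. Lean on these libraries where they do the work, as an engineer would, in place of code of your own. Each camera call takes 0.05 s, during which the arm holds its last target.

TASK

Turn the charging carousel until its one free cradle points to the front, in line with the blue stripe on its base, then take the blue-collared pipette out of its bench holder and hang it by its collar in that cradle. Press it down on the sprung copper contact with about 10 N for a good second so that it starts charging (never 25 N), then ease off before letting go, so that it is neither dropped nor springs up; leave it hanging upright and leave the jar, flask and beaker alone.

Things in the scene. Friction and masses are not known exactly. Their poses are not given: they have to be found in the camera images.
- carousel: Three-place rotary pipette charger fixed to the bench: white base 160 mm across, 16 mm high; origin at the centre of its underside on the upright turning axis; its -x axis is the FRONT. Its post telescopes: SEAT LEVEL (top of the copper contacts, where a collar's underside rests) is anywhere 152 to 192 mm above the bench, NOT reported: find it by feel. It does not slip when pushed.
- rotor (a joint): Angle of the turning head, rad, positive counter-clockwise from above. At 0 and at 6.283 the free cradle points to the front (carousel -x); at 1.57 to carousel -y. Friction about 0.2 N m; stays where left; no stops on the way. Three cradles 120 degrees apart, two full (green and yellow pipettes, fixed to the head, 100 mm from the axis, tops 82 mm above seat level).
- axis_mid (a point): Point of the base on the turning axis, 172 mm above the bench (mid-range of seat level). Head: white drum 90 mm across, top 45 mm above seat level. On it, 32 mm from the axis on the side opposite the free cradle, stands a black turning peg 16 mm across, from 55 to 120 mm above seat level (10 mm steel stem below it): grip or push it to turn the head.
- front_place (a point): Fixed point 100 mm in front of the axis, 172 mm above the bench: at rotor 0 the free cradle's seat is centred above or below it. Cradle: two prongs pointing outwards, slot 19 mm wide, open at the outer end; prong ends turn up 8 mm above seat level, inner faces 17.5 mm outside the seat centre. Shaft goes in radially from outside, collar above the ends, then down behind them.
- front_mark (a point): Outer end of the blue stripe on the base, 77 mm in front of the axis, 17 mm above the bench. The free cradle must point over it. That cradle has two empty copper contact strips, 34 mm long radially and 12 mm wide, on a spring: 6 N per mm, 4 mm of downward travel, then solid.
- pipette: Loose pipette of 70 to 130 g standing upright in the bench holder. Origin on its axis at the underside of its blue collar, z up along its axis. Collar 30 mm across, from 0 to +8 mm; grey handle 24 x 24 mm square (sides along its x and y) from +8 to +70; blue button 14 mm across to +82. White shaft below, 12 mm across, straight, with a flat foot 9.6 mm across at -95.
- holder: Blue block 60 x 60 x 50 mm fixed to the bench, origin at the centre of its underside, with a 14 mm hole 40 mm deep in its top in which the pipette stands (collar underside 105 mm above the bench). Stands to the left or right of the carousel.
- jar: Bystander: white jar with orange cap, 80 mm across, 130 mm high, origin under its centre; on the other side from the holder.
- flask: Bystander: small white bottle, 44 mm across, 110 mm high, origin under its centre.
- beaker: Bystander: glass beaker, 68 mm across, 80 mm high, origin under its centre.
There are look-alikes about, which are no part of the job. What is shaped like the pipette but yellow is not meant.

How it is judged:
By the outcome, as a careful person would: the job done as asked, in the order asked, and still so for the second after the job is handed in, with the robot touching nothing.
It also fails if it takes over 72 s, if anything falls off the work surface, if the arm or the gripper's body presses on something with over 40 N, if the wrist force passes 120 N, or if a joint passes its speed limit or range.

## Working session

There is one attempt and no reset: what is moved stays moved. The work goes in short steps, Python scripts to look and compute and a shell command to move; the robot and the scene stay as the last step left them, time stands still between calls to the robot, and variables do not carry over. Pictures are saved under pics/ and viewed, and the job is handed in when it is done.

```bash
ls; mkdir -p pics; python3 - <<'E'
from plant import readout, read_camera, get_calibration
import cv2
s=readout.get_state();print(s)
for c in ["scene","side","wrist"]:
    im=read_camera(c);print(c,get_calibration(c));cv2.imwrite(f"pics/{c}0.png",im[:,:,::-1])
E
```

```text
pics
{'t': 0.0, 'qpos': array([ 1.03689895e+00,  1.59075283e-01,  1.59821627e+00,  1.94422499e-05,
        1.38621117e+00, -2.10102758e-01]), 'joint_velocities': array([ 0.00067386,  0.00031654, -0.00220718,  0.00156496, -0.00161926,
       -0.00086586]), 'effort': array([ 4.66803467e-04, -3.95994937e+01, -3.31432486e+01, -1.46422599e-04,
        8.19853070e-03, -1.34761083e-05]), 'eef_pos': array([0.18266521, 0.54461303, 0.24431014]), 'orientation': array([[ 3.18168754e-01,  9.48033579e-01, -9.88472389e-04],
       [ 9.48032262e-01, -3.18170016e-01, -1.63452105e-03],
       [-1.86408311e-03, -4.17050189e-04, -9.99998176e-01]]), 'force': array([0.20684472, 0.50992767, 0.21740704]), 'wrist_torque': array([-0.03183289, -0.03724421, -0.01810231]), 'opening': 0.9978900144502008}
scene {'fovy': 50.47878609675485, 'cx': 262.75933769286337, 'cy': 188.58933388692907, 'k1': -0.04884500055749399, 'xyz': array([1.01292111, 0.34074748, 0.82077879]), 'rotation': array([[-0.63824685,  0.61457709, -0.46361186],
       [ 0.76975574,  0.51794304, -0.37311006],
       [ 0.01081964, -0.5950042 , -0.80364976]])}
side {'fovy': 54.46370316673076, 'cx': 258.483074302909, 'cy': 186.88695766292156, 'k1': 0.013835821584759957, 'xyz': array([ 0.50222887, -0.76529834,  0.80608613]), 'rotation': array([[ 0.99347152, -0.0829778 ,  0.07828813],
       [-0.11374117, -0.6675787 ,  0.73579999],
       [-0.00879158, -0.73990091, -0.67265842]])}
wrist {'fovy': 67.63889003774207, 'cx': 256.9444337027767, 'cy': 188.1159450282291, 'k1': -0.027131285834739, 'xyz': array([0.10702991, 0.56945098, 0.37325756]), 'rotation': array([[ 3.19690935e-01,  9.00532926e-01,  2.94683144e-01],
       [ 9.47521553e-01, -3.03580061e-01, -1.00210044e-01],
       [-7.82517510e-04,  3.11254873e-01, -9.50326150e-01]])}
```

View pics/scene0.png

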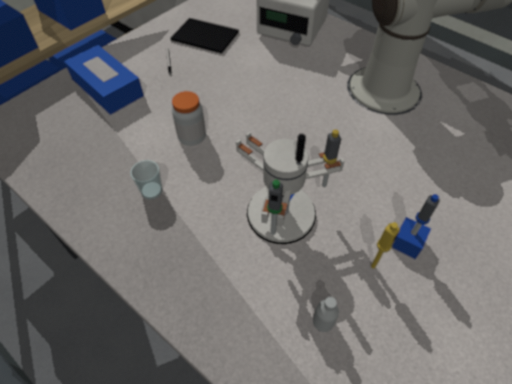

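View pics/side0.png

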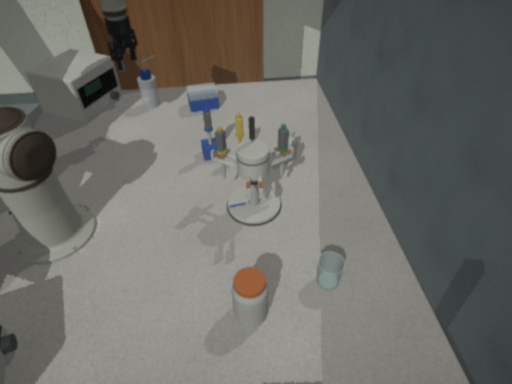

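View pics/wrist0.png

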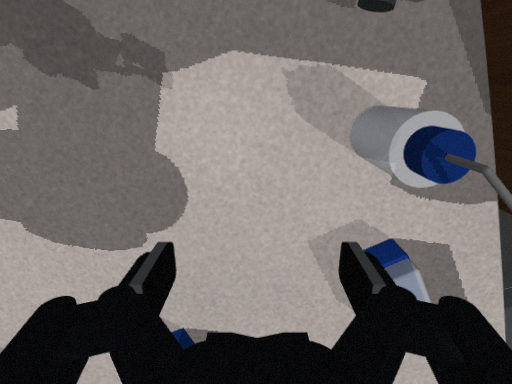

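The jar is at scene (188,118) and the holder with the blue pipette at scene (411,238). The yellow look-alike is at scene (388,240). The free cradle points toward the jar, and the stripe is at side (237,205), pointing toward the robot. Next I'll measure these.

```bash
cat > h.py <<'E'
import numpy as np, cv2
from plant import readout, read_camera, get_calibration, spotter
def K(c):
    f=192/np.tan(np.radians(c["fovy"])/2); return f
def ray(c,uv):
    f=K(c); d=np.array([(uv[0]-c["cx"])/f,(uv[1]-c["cy"])/f]); p=d.copy()
    for _ in range(20): p=d/(1+c["k1"]*(p@p))
    return c["xyz"], c["rotation"]@np.array([p[0],p[1],1.])
def at_z(c,uv,z):
    o,d=ray(c,uv); return o+d*(z-o[2])/d[2]
def proj(c,P):
    q=c["rotation"].T@(np.asarray(P)-c["xyz"]); s=q[:2]/q[2]; s=s*(1+c["k1"]*(s@s)); return s*K(c)+[c["cx"],c["cy"]]
def tri(obs):
    A=np.zeros((3,3));b=np.zeros(3)
    for c,uv in obs:
        o,d=ray(c,uv); d=d/np.linalg.norm(d); M=np.eye(3)-np.outer(d,d); A+=M;b+=M@o
    P=np.linalg.solve(A,b); return P,[np.round(proj(c,P)-uv,1) for c,uv in obs]
E
python3 - <<'E'
from h import *
ims={}
for c in ["scene","side"]:
    im=cv2.imread(f"pics/{c}0.png"); 
    for t in ["carousel","rotor","pipette","holder","jar","flask","beaker","front_mark"]:
        try: r=spotter.trace(c,t)
        except Exception as e: print(c,t,e); continue
        for q in r[:3]:
            ys,xs=np.nonzero(q["pixels"]); print(c,t,round(q["conf"],2),np.round(q["xy"],1),xs.min(),xs.max(),ys.min(),ys.max(),len(xs))
    x0,y0,w,h=((220,110,230,170) if c=="scene" else (180,80,140,150))
    cr=im[y0:y0+h,x0:x0+w]; cv2.imwrite(f"pics/{c}0z.png",cv2.resize(cr,None,fx=3.4 if c=="scene" else 3.9,fy=3.4 if c=="scene" else 3.9,interpolation=cv2.INTER_CUBIC))
E
```

```text
scene carousel 0.97 [284.  184.6] 237 342 129 243 6783
scene rotor 0.57 [284.5 165.8] 236 343 129 234 4325
scene pipette 0.84 [426.7 215.1] 411 439 194 234 487
scene pipette 0.68 [382.5 242.6] 372 398 222 267 503
scene pipette 0.4 [146. 178.] 131 161 160 197 919
scene holder 0.87 [410.9 239. ] 392 430 218 258 949
scene holder 0.36 [428.7 214.6] 412 439 194 234 499
scene holder 0.26 [286.3 185.8] 237 343 130 243 6624
scene jar 0.67 [189.8 116.4] 172 205 92 144 1401
scene flask 0.77 [326.5 318.7] 313 338 298 331 637
scene flask 0.71 [282.7 182.2] 235 343 130 243 6841
scene flask 0.64 [283.9 165.5] 235 343 129 234 4429
scene beaker 0.77 [147.4 177.3] 130 162 160 198 953
scene beaker 0.45 [288.8 189.4] 236 343 130 243 6525
scene front_mark 0.73 [285.5 186.3] 236 344 129 244 6788
side carousel 0.73 [255.  167.1] 211 293 116 224 4490
side rotor 0.97 [252.4 153.9] 211 293 116 197 2618
side rotor 0.72 [253.8 168.7] 210 293 116 224 4490
side rotor 0.55 [209.1 124.4] 203 212 108 141 221
side pipette 0.77 [206.9 123. ] 204 211 108 142 174
side pipette 0.48 [248.  296.5] 231 267 267 327 1899
side pipette 0.46 [237.9 127.4] 235 243 114 141 181
side holder 0.8 [204.3 149.6] 201 214 139 159 192
side jar 0.55 [249.6 297.4] 231 267 267 327 1858
side beaker 0.74 [326.2 269. ] 317 344 251 290 915
side beaker 0.33 [253.6 167.3] 210 293 116 225 4555
side front_mark 0.57 [253.2 168.1] 211 293 116 224 4325
```

View pics/scene0z.png

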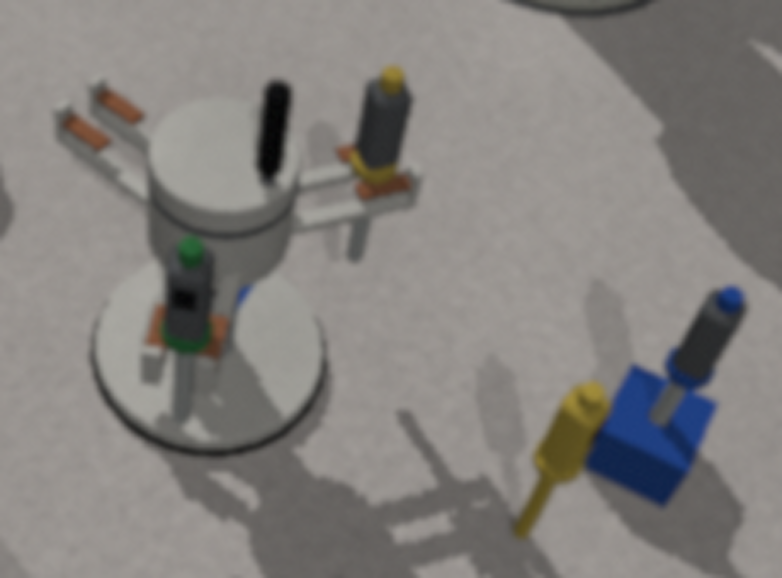

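View pics/side0z.png

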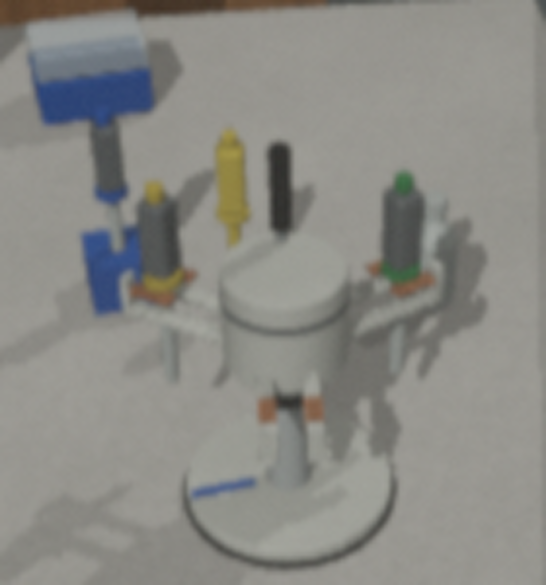

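```bash
cat > fit.py <<'E'
from h import *
from scipy.optimize import least_squares
S=get_calibration("scene");D=get_calibration("side")
def model(p):
    x,y,yaw,rot,H=p
    a=np.array([x,y]); u=lambda t:np.array([np.cos(t),np.sin(t)])
    f=yaw+np.pi   # front dir
    c=f+rot       # free cradle dir
    pt=lambda r,t,z:np.r_[a+r*u(t),z]
    g=[pt(100,0,0)]
    best=[]
    o={}
    o['peg']=np.r_[a-0.032*u(c),H+.120]
    o['A']=np.r_[a+.1*u(c+2*np.pi/3),H+.082]
    o['B']=np.r_[a+.1*u(c-2*np.pi/3),H+.082]
    o['mark']=np.r_[a+.077*u(f),.017]
    o['ctr']=a
    return o
obs=[(S,'A',(276.5,181.5)),(D,'A',(283.8,125.6)),(S,'B',(335.9,131.5)),(D,'B',(219.2,128)),(S,'peg',(301.8,135.3)),(D,'peg',(251.8,117.9)),(D,'mark',(229.2,206.4))]
def res(p):
    o=model(p); r=[]
    for c,k,uv in obs: r+=list(proj(c,o[k])-uv)
    th=np.linspace(0,2*np.pi,120)
    for c,l,rr,b in((S,246.5,316.5,243),(D,226.9,281.8,224.9)):
        P=[proj(c,np.r_[p[:2]+.08*np.array([np.cos(t),np.sin(t)]),z]) for t in th for z in (0,.016)]
        P=np.array(P); r+=[P[:,0].min()-l,P[:,0].max()-rr,P[:,1].max()-b]
    return np.array(r)
if __name__=="__main__":
    s=least_squares(res,[.55,-.05,0,1.5,.172]); print(np.round(s.x,4),np.round(s.fun,1))
    for k,v in model(s.x).items(): print(k,np.round(v,4))
    print("pip top",tri([(S,(435.3,195.3)),(D,(206.4,109))]))
    for nm,uv in(("flask",(329,300)),): print(nm,at_z(S,uv,.11))
    print("yel",tri([(S,(394,223.5)),(D,(180+231/3.9,80+133/3.9))]))
    print("jar",tri([(S,(186,98)),(D,(249.6,275))]))
E
python3 fit.py
```

```text
[0.5703 0.0401 0.2396 1.2701 0.1686] [-1.2  1.2 -1.4 -1.3 -1.2  0.2 -0.9 -1.3 -0.9  1.4 -1.4 -1.  -0.7  0.3
  0.3 -2.1  0.3 -0.5 -2.5 -1.1]
peg [0.5723 0.072  0.2886]
A [0.6598 0.0847 0.2506]
B [0.487  0.0953 0.2506]
mark [0.4955 0.0218 0.017 ]
ctr [0.5703 0.0401]
pip top (array([0.44727695, 0.31155165, 0.18458824]), [array([-1.8,  1.4]), array([-1. , -0.9])])
flask [0.71918755 0.26351728 0.11      ]
yel (array([0.55065947, 0.27960099, 0.17652533]), [array([-1.9,  1.3]), array([-1.1, -0.8])])
jar (array([ 0.52763916, -0.30474189,  0.13679599]), [array([-0.9,  0.5]), array([-1.1, -0.5])])
```

```bash
python3 -m jog '[[1,-1,1.5,-3,0],[1,-1.5,2.5,-2.5,0],[1,-1.9,3.1,-1.5,0],[1,-1.9,3.2,-1.2,0],[1,-1.9,3.2,-1.2,0],[1,-1.9,3.2,-1.2,0],[1,-1.9,3.2,-1,0],[1,-1.7,3,0,0]]'; python3 - <<'E'
from h import *
print(readout.get_state()["eef_pos"])
cv2.imwrite("pics/w1.png",read_camera("wrist")[:,:,::-1])
E
```

```text
t: 1.62
eef_pos: [0.3587, 0.3379, 0.3654]
orientation: [[0.306, 0.952, 0.0], [0.952, -0.306, -0.002], [-0.002, 0.001, -1.0]]
force: [-0.1, 0.3, 0.5]
opening: 0.998
[0.35867761 0.33794541 0.3654407 ]
```

View pics/w1.png

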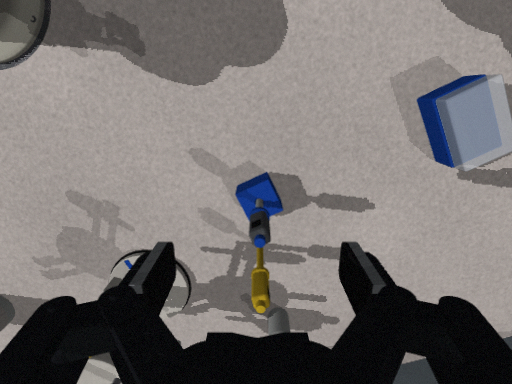

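```bash
python3 - <<'E'
from h import *
im=cv2.imread("pics/w1.png")
cv2.imwrite("pics/w1z.png",np.hstack([cv2.resize(im[165:325,215:305],None,fx=4,fy=3.7,interpolation=cv2.INTER_CUBIC),cv2.resize(im[230:350,95:195],None,fx=4,fy=592/120,interpolation=cv2.INTER_CUBIC)]))
E
```

```text
(no output)
```

View pics/w1z.png

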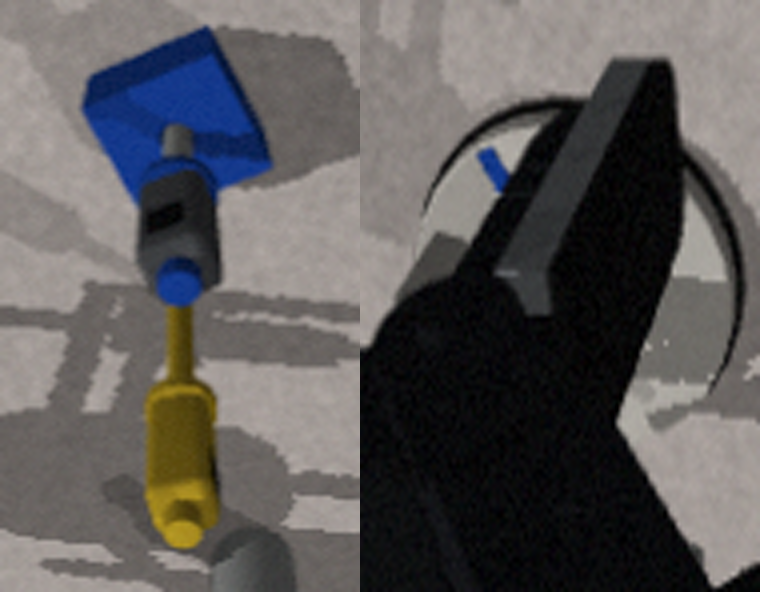

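```bash
python3 - <<'E'
from h import *
c=get_calibration("wrist")
a=at_z(c,(126.5,260.4),.017);b=at_z(c,(130,268.9),.017);print("stripe",a,b,np.degrees(np.arctan2(*(b-a)[[1,0]])))
print("pip",at_z(c,(260,242),.187))
print("hold corners",[np.round(at_z(c,(215+x/4,165+y/3.7),.05)[:2],4) for x,y in((85,105),(218,63),(270,163),(135,195))])
E
```

```text
stripe [0.49727286 0.02161172 0.017     ] [0.5166881  0.01947833 0.017     ] -6.270630452735812
pip [0.44832924 0.30758421 0.187     ]
hold corners [array([0.4236, 0.2754]), array([0.4219, 0.333 ]), array([0.4737, 0.3395]), array([0.4712, 0.2809])]
```

```bash
python3 -m jog '[[1,-2.2,3.3,0,0],[1,-2.2,3.4,0,0],[1,-2.2,3.4,0,0],[1,-2.2,3.4,0,0],[1,-2.2,3.4,0,0],[1,-2.2,3.4,0,0],[1,-2.2,3.4,0,0],[1,-2.2,3.4,0,-6]]'; python3 - <<'E'
from h import *
import time
s=readout.get_state();print(s["eef_pos"],s["joint_velocities"])
cv2.imwrite("pics/w2.png",read_camera("wrist")[:,:,::-1])
E
```

```text
t: 2.33
eef_pos: [0.5657, 0.081, 0.3672]
orientation: [[0.204, 0.979, 0.005], [0.979, -0.204, -0.002], [-0.001, 0.005, -1.0]]
force: [0.6, 0.2, 0.7]
opening: 1.001
[0.56570592 0.08099443 0.36715338] [-0.68160385  0.64417162 -0.68310395  0.01123233  0.03011489 -2.04941331]
```

View pics/w2.png

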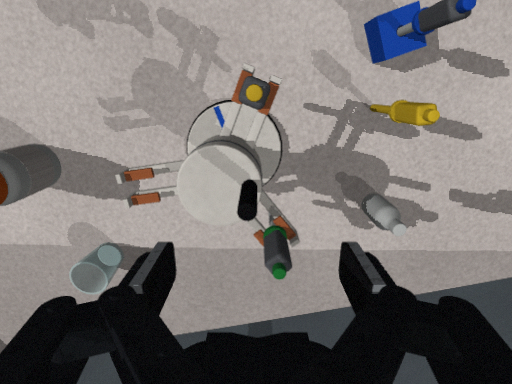

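```bash
python3 - <<'E'
from h import *
import pickle
read_camera("wrist")
s=readout.get_state();c=get_calibration("wrist");im=read_camera("wrist")[:,:,::-1]
print(s["eef_pos"],np.abs(s["joint_velocities"]).max(),s["t"])
pickle.dump(c,open("c3.pkl","wb"));cv2.imwrite("pics/w3.png",im)
cv2.imwrite("pics/w3z.png",cv2.resize(im[60:290,105:305],None,fx=2.6*1.4,fy=2.6,interpolation=cv2.INTER_CUBIC))
E
```

```text
[0.56711533 0.07792067 0.36568138] 0.14598765706011016 2.4333
```

View pics/w3z.png

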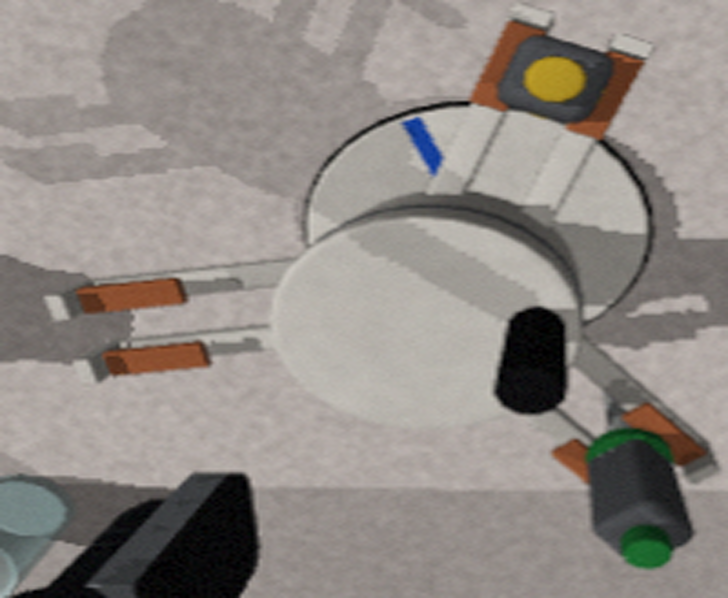

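```bash
cat > fit2.py <<'E'
from fit import *
import pickle
W=pickle.load(open("c3.pkl","rb"))
w=lambda x,y:(105+x/3.64,60+y/2.6)
O=obs+[(W,'A',w(648,547)),(W,'B',w(555,79)),(W,'peg',w(532,388)),(W,'mark',w(412,122))]
def res2(p):
    q=p[:5]; offs={id(S):p[5:8],id(D):p[8:11],id(W):p[11:14]}
    def cc(c): 
        d=dict(c); d["xyz"]=c["xyz"]+offs[id(c)]/1000; return d
    o=model(q); r=[]
    for c,k,uv in O: r+=list(proj(cc(c),o[k])-uv)
    th=np.linspace(0,2*np.pi,180)
    circ=lambda c,R,zs:np.array([proj(cc(c),np.r_[q[:2]+R*np.array([np.cos(t),np.sin(t)]),z]) for t in th for z in zs])
    for c,l,rr,b in((S,246.5,316.5,243),(D,226.9,281.8,224.9)):
        P=circ(c,.08,(0,.016)); r+=[P[:,0].min()-l,P[:,0].max()-rr,P[:,1].max()-b]
    P=circ(W,.08,(0,.016)); r+=[P[:,0].min()-w(303,0)[0],P[:,0].max()-w(653,0)[0],P[:,1].min()-w(0,102)[1]]
    P=circ(W,.045,(q[4]+.045,)); r+=[P[:,0].min()-w(272,0)[0],P[:,1].max()-w(0,428)[1]]
    return np.r_[r,p[5:]/2]
s=least_squares(res2,np.r_[.57,.04,.2,1.27,.17,np.zeros(9)])
print(np.round(s.x,4));print(np.round(s.fun,1))
cov=np.linalg.inv(s.jac.T@s.jac);print("sd",np.sqrt(np.diag(cov))[:5])
for k,v in model(s.x[:5]).items(): print(k,np.round(v,4))
f=s.x[2]+np.pi;print("front",s.x[:2]+.1*np.array([np.cos(f),np.sin(f)]))
E
python3 fit2.py
```

```text
[ 0.5705  0.0393  0.1636  1.3471  0.1673  2.0258 -1.2301 -1.6281 -2.488
  1.4164  0.9599  0.4623 -0.1863  1.1559]
[-0.3  0.6 -0.4 -0.2 -0.4 -0.4  0.2 -0.2 -0.1  0.8 -0.3  0.1 -0.3 -0.3
  0.5  0.5  0.2  0.1  0.4 -0.3 -0.7 -1.1  1.  -1.4 -0.5  0.4 -1.5 -0.4
  0.4 -0.9  0.9 -0.6  0.1  1.  -0.6 -0.8 -1.2  0.7  0.5  0.2 -0.1  0.6]
sd [0.00134308 0.0014232  0.0204666  0.02142651 0.00146312]
peg [0.5724 0.0712 0.2873]
A [0.6599 0.084  0.2493]
B [0.487  0.0944 0.2493]
mark [0.4945 0.0268 0.017 ]
ctr [0.5705 0.0393]
front [0.47180198 0.02301868]
```

```bash
python3 -m jog '[[0.3,-0.3,0.3,0,-4],[0,-0.3,0.3,1,-4],[0,0,0,1.5,0],[0,0,0,1.5,0],[0,0,0,1.5,0],[0,0,0,1.5,0],[0,0,0,1,0],[0,0,0,0,0]]'; python3 - <<'E'
from h import *
s=readout.get_state();c=get_calibration("wrist");im=read_camera("wrist")[:,:,::-1]
cv2.imwrite("pics/w4.png",im);print(s["eef_pos"],s["joint_velocities"].max())
print(proj(c,[.5724,.0712,.2873]))
E
```

```text
t: 3.15
eef_pos: [0.5677, 0.0827, 0.2853]
orientation: [[0.061, 0.998, 0.006], [0.998, -0.061, 0.002], [0.002, 0.006, -1.0]]
force: [-1.0, -0.6, -0.1]
opening: 0.5
[0.56772633 0.08273915 0.2852878 ] 0.025199424895152058
[236.87512535 268.97330773]
```

View pics/w4.png

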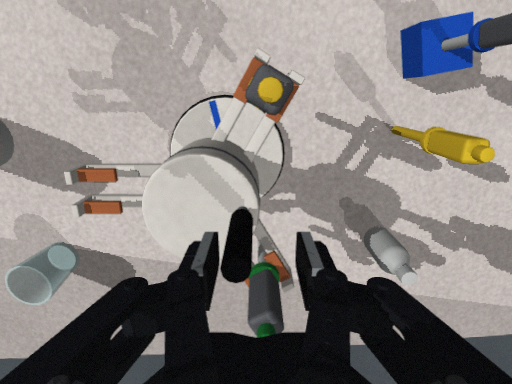

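```bash
python3 -m jog '[[0,-0.6,0.25,0,0],[0,-0.6,0.25,0.9,0],[0,0,0,0.9,0],[0,0,0,0,0],[-1,0,0,0,0],[-1,0,0,0,0],[-1,0,0,0,0],[-1,0,0,0,0]]'
```

```text
t: 3.87
eef_pos: [0.5745, 0.0714, 0.271]
orientation: [[0.06, 0.998, 0.014], [0.998, -0.06, 0.005], [0.005, 0.014, -1.0]]
force: [-0.0, -2.4, -3.4]
opening: 0.169
```

```bash
python3 -m jog '[[-1,0,0,0,0],[-1,0,0,0,0],[-1,0,0,0,0],[-1,0,0,0,0],[-1,0,0,0,0],[-1,0,0,0,0],[-1,0,0,0,0],[-1,0,0,0,0]]'
```

```text
t: 4.53
eef_pos: [0.5745, 0.0713, 0.271]
orientation: [[0.06, 0.998, 0.014], [0.998, -0.06, 0.004], [0.005, 0.014, -1.0]]
force: [0.6, 0.5, -0.8]
opening: 0.168
```

```bash
python3 -m jog '[[-1,0,0.28,0,5],[-1,-0.01,0.28,0,5],[-1,-0.01,0.28,0,5],[-1,-0.01,0.28,0,5],[-1,-0.01,0.28,0,5],[-1,-0.01,0.28,0,5],[-1,-0.01,0.28,0,5],[-1,0,0,0,0]]'
```

```text
t: 5.2
eef_pos: [0.5923, 0.0621, 0.271]
orientation: [[0.641, 0.767, 0.011], [0.767, -0.641, -0.002], [0.005, 0.01, -1.0]]
force: [2.3, 0.3, -1.9]
opening: 0.172
```

```bash
python3 -m jog '[[-1,0,0.28,0,5],[-1,-0.01,0.28,0,5],[-1,-0.01,0.28,0,5],[-1,-0.01,0.28,0,5],[-1,-0.01,0.28,0,5],[-1,-0.01,0.28,0,5],[-1,-0.01,0.28,0,5],[-1,0,0,0,0]]';  python3 - <<'E'
from h import *
read_camera("wrist");read_camera("wrist")
c=get_calibration("wrist");im=read_camera("wrist")[:,:,::-1]
import pickle;pickle.dump(c,open("c5.pkl","wb"))
cv2.imwrite("pics/w5.png",im)
cv2.imwrite("pics/w5z.png",cv2.resize(im[0:300,100:350],None,fx=2.8,fy=2,interpolation=cv2.INTER_CUBIC))
E
```

```text
t: 5.87
eef_pos: [0.6011, 0.0447, 0.271]
orientation: [[0.967, 0.256, 0.006], [0.256, -0.967, -0.006], [0.004, 0.007, -1.0]]
force: [1.3, -0.9, -1.5]
opening: 0.167
```

View pics/w5.png

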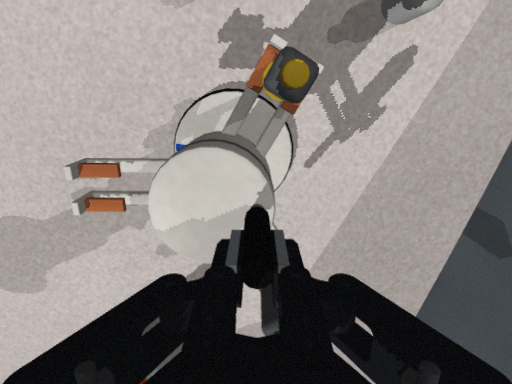

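View pics/w5z.png

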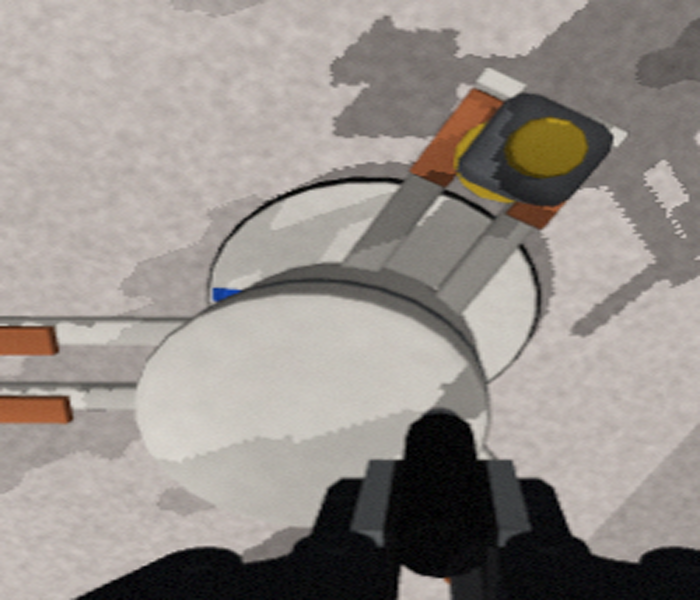

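```bash
python3 - <<'E'
from h import *
import pickle
im=cv2.imread("pics/w5.png")
cv2.imwrite("pics/w5a.png",cv2.resize(im[130:225,55:205],None,fx=5.2,fy=5.2,interpolation=cv2.INTER_CUBIC))
E
```

```text
(no output)
```

View pics/w5a.png

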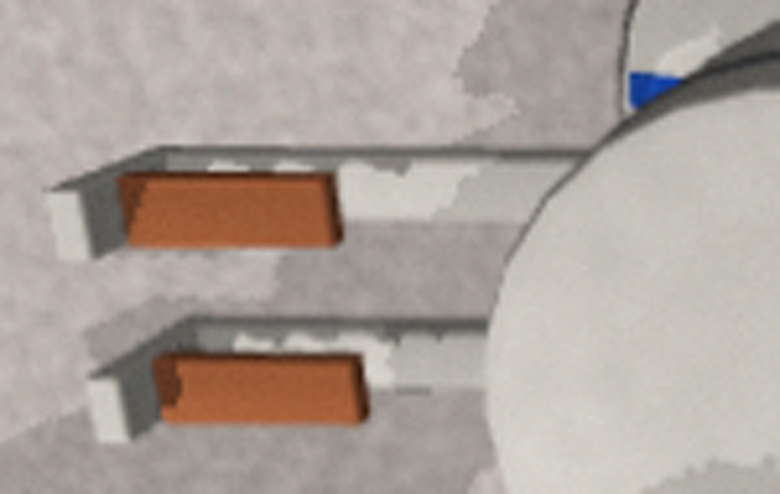

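```bash
cat > m5.py <<'E'
from h import *
import pickle
c=pickle.load(open("c5.pkl","rb"))
px=lambda x,y:(55+x/5.2,130+y/5.2)
for H in(.162,.1673,.173):
    P=lambda x,y:at_z(c,px(x,y),H)[:2]
    u=[P(122,175),P(332,172),P(338,246),P(128,247)];l=[P(158,357),P(360,354),P(364,421),P(166,421)]
    ang=lambda a,b:np.degrees(np.arctan2(*(b-a)[::-1]))
    print(H,"dirs",[round(ang(*e),1) for e in((u[0],u[1]),(u[3],u[2]),(l[0],l[1]),(l[3],l[2]))])
    m=(np.mean(u,0)+np.mean(l,0))/2; print(" seat",m,"len/width",np.linalg.norm(u[1]-u[0]),np.linalg.norm(u[3]-u[0]),"gap",np.linalg.norm(np.mean(u,0)-np.mean(l,0)))
k=at_z(c,px(632,90),.017)[:2];k2=at_z(c,px(630,73),.017)[:2];k3=at_z(c,px(685,76),.017)[:2];k4=at_z(c,px(633,108),.017)[:2]
print("mark",k,"edge dir",np.degrees(np.arctan2(*(k3-k2)[::-1])),"end dir",np.degrees(np.arctan2(*(k4-k2)[::-1]))-90)
E
python3 m5.py
```

```text
0.162 dirs [np.float64(15.6), np.float64(15.1), np.float64(15.8), np.float64(15.0)]
 seat [0.47001771 0.01056159] len/width 0.0350271239045477 0.012412192654501527 gap 0.03169408818981141
0.1673 dirs [np.float64(15.6), np.float64(15.1), np.float64(15.8), np.float64(15.0)]
 seat [0.47246598 0.01304763] len/width 0.03424414592465221 0.012134737001642923 gap 0.03098561514437629
0.173 dirs [np.float64(15.6), np.float64(15.1), np.float64(15.8), np.float64(15.0)]
 seat [0.47509903 0.0157213 ] len/width 0.03340207526702873 0.011836341299511988 gap 0.03022367243513472
mark [0.49500956 0.02653438] edge dir 11.657040772617297 end dir -165.14118618175974
```

```bash
python3 -m jog '[[0.2,0,0,0,0],[0.2,0,0,0,0],[0.2,0,0,0,0],[0.2,0,0,-1,0],[0.2,0,0,-2,0],[0.2,0,0,-3,0],[0.2,0,0,-3,0],[0.2,0,0,-1,-7]]'
```

```text
t: 6.68
eef_pos: [0.5982, 0.0476, 0.374]
orientation: [[0.923, 0.385, -0.002], [0.385, -0.923, -0.002], [-0.002, 0.001, -1.0]]
force: [1.1, -0.1, 1.6]
opening: 0.596
```

```bash
python3 -m jog '[[0.2,-0.9,-0.4,0,-7],[0.2,-0.9,-0.5,0,-7],[0.2,-0.8,-0.6,0,-7],[0.2,-0.7,-0.7,0,-7],[0.2,-0.6,-0.8,0,-7],[0.2,-0.5,-0.9,0,-7],[0.2,-0.4,-0.9,0,-7],[0.2,-0.3,-1,0,-7]]'; python3 - <<'E'
from h import *
for i in range(4): read_camera("wrist")
s=readout.get_state();c=get_calibration("wrist");im=read_camera("wrist")[:,:,::-1]
import pickle;pickle.dump(c,open("c6.pkl","wb"));print(s["eef_pos"],s["orientation"][:,0],s["t"])
cv2.imwrite("pics/w6.png",im)
E
```

```text
t: 7.35
eef_pos: [0.5176, 0.0499, 0.3892]
orientation: [[0.171, 0.985, 0.019], [0.985, -0.171, -0.002], [0.001, 0.019, -1.0]]
force: [0.2, -0.4, 0.4]
opening: 0.597
[0.51837676 0.04978104 0.38877384] [0.18077596 0.98352304 0.00157407] 7.55
```

View pics/w6.png

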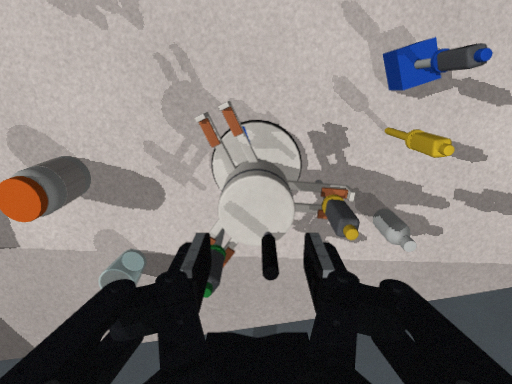

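```bash
python3 - <<'E'
from h import *
im=cv2.imread("pics/w6.png")
cv2.imwrite("pics/w6a.png",cv2.resize(im[90:210,190:310],None,fx=5,fy=5,interpolation=cv2.INTER_CUBIC))
E
```

```text
(no output)
```

View pics/w6a.png

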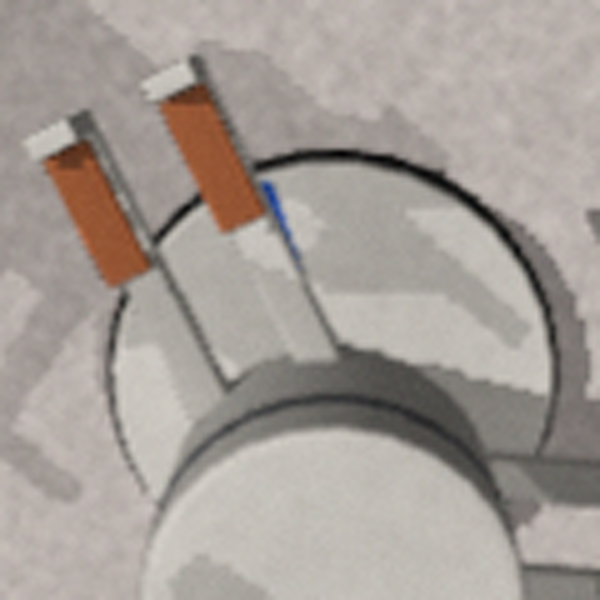

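```bash
cat > m6.py <<'E'
from h import *
import pickle
from scipy.optimize import least_squares
c=pickle.load(open("c6.pkl","rb"))
px=lambda x,y:(190+x/5,90+y/5)
im=cv2.imread("pics/w6a.png")
pts=[(250,166),(335,149),(430,176),(500,233),(545,315),(559,385),(105,390),(111,330),(122,460)]
for z in(0,.016):
    Q=np.array([at_z(c,px(*p),z)[:2] for p in pts])
    s=least_squares(lambda p:np.hypot(*(Q-p[:2]).T)-p[2],[.57,.04,.08]);print(z,s.x,np.round(s.fun*1000,1))
    s=least_squares(lambda p:np.hypot(*(Q-p[:2]).T)-.08,[.57,.04]);print(z,s.x)
a=at_z(c,px(268,182),.017);b=at_z(c,px(300,262),.017);print("stripe R edge",a,b,np.degrees(np.arctan2(*(b-a)[[1,0]])))
H=.1673
P=lambda x,y:at_z(c,px(x,y),H)[:2]
q=[P(110,285),P(150,266),P(222,233),P(265,213)];print("inner copper",q,np.mean(q,0))
print([np.degrees(np.arctan2(*(y-x)[::-1])) for x,y in((P(48,165),q[0]),(P(92,150),q[1]),(P(162,106),q[2]),(P(208,88),q[3]))])
print("axis proj test base top",[(np.round((np.array(proj(c,[.5705,.0393,.2123]))-[190,90])*5)) ])
E
python3 m6.py
```

```text
0 [0.57278355 0.03784666 0.08389412] [ 0.3  1.4 -0.1 -1.2 -1.   1.4 -0.1 -1.   0.4]
0 [0.56854424 0.03782289]
0.016 [0.56858148 0.03864626 0.08129232] [ 0.3  1.3 -0.1 -1.2 -1.   1.3 -0.1 -1.   0.4]
0.016 [0.56711438 0.03863196]
stripe R edge [0.49433117 0.03084749 0.017     ] [0.52344757 0.03640682 0.017     ] 10.80964236597653
inner copper [array([ 0.49450181, -0.0023463 ]), array([0.49173168, 0.00836384]), array([0.48708268, 0.02734239]), array([0.48426537, 0.03855453])] [0.48939539 0.01797861]
[np.float64(14.265879743115105), np.float64(14.002143659456216), np.float64(13.619916731612292), np.float64(13.38362002121439)]
axis proj test base top [array([333., 610.])]
```

```bash
python3 -m jog '[[0.2,-1.2,-1.2,0,0],[0.2,-1.2,-1.2,0,0],[0.2,-0.8,-0.7,0,0],[0.2,0,0,0,-6],[0.2,0,0,0,-7],[0.2,0,0,0,-7],[0.2,0,0,0,0],[0.2,0,0,0,0]]'; python3 - <<'E'
from h import *
for i in range(2): read_camera("wrist")
s=readout.get_state();c=get_calibration("wrist");im=read_camera("wrist")[:,:,::-1]
import pickle;pickle.dump(c,open("c7.pkl","wb"));print(s["eef_pos"],s["orientation"],s["t"],c["xyz"])
cv2.imwrite("pics/w7.png",im)
print(proj(c,[.5705,.0393,.2123]))
cv2.imwrite("pics/w7a.png",cv2.resize(im[100:250,180:330],None,fx=4,fy=4,interpolation=cv2.INTER_CUBIC))
E
```

```text
t: 8.27
eef_pos: [0.4837, 0.0219, 0.3873]
orientation: [[-0.163, 0.986, 0.018], [0.987, 0.163, -0.001], [-0.004, 0.017, -1.0]]
force: [-0.0, -0.6, -0.2]
opening: 0.599
[0.48361594 0.02198294 0.38721829] [[-1.64263765e-01  9.86259962e-01  1.75699373e-02]
 [ 9.86409873e-01  1.64301659e-01 -7.25542990e-04]
 [-3.60234384e-03  1.72119792e-02 -9.99845373e-01]] 8.3667 [0.40250288 0.00809797 0.51451107]
[260.66002575 240.29604362]
```

View pics/w7.png

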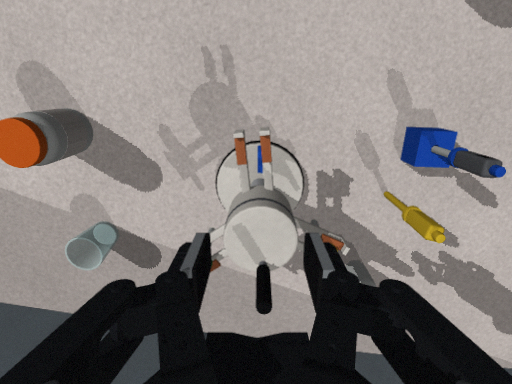

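View pics/w7a.png

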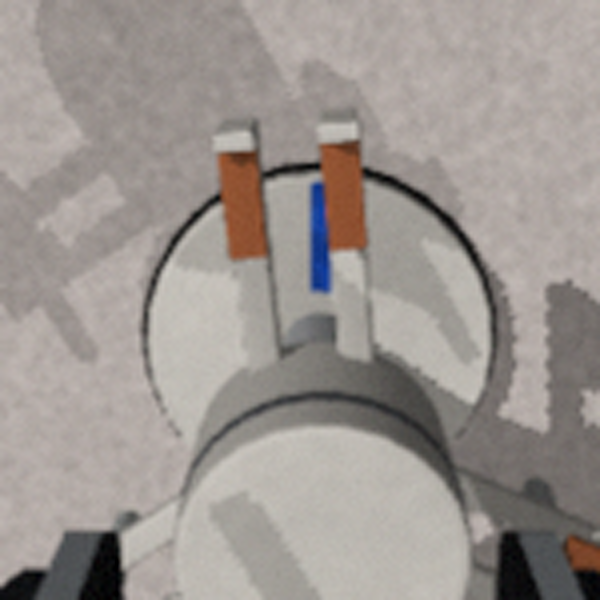

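```bash
cat > m7.py <<'E'
from h import *
import pickle
c=pickle.load(open("c7.pkl","rb"))
px=lambda x,y:(180+x/4,100+y/4)
ang=lambda a,b:round(float(np.degrees(np.arctan2(*(b-a)[:2][::-1]))),2)
H=.1673
P=lambda x,y,z=H:at_z(c,px(x,y),z)[:2]
E=[(P(219,152),P(233,258)),(P(258,152),P(268,256)),(P(322,142),P(330,250)),(P(358,142),P(366,249))]
print([ang(*e) for e in E]); m=np.mean([np.mean(e,0) for e in E],0);print("seat",m)
print("stripe L",ang(P(313,183,.017),P(311,292,.017)),"out",P(321,183,.017),"in",P(321,292,.017),ang(P(321,183,.017),P(321,292,.017)))
L,R=P(143,330,0.0),P(497,330,0.0);print("base centre line",(L+R)/2,np.linalg.norm(R-L))
pl,pr=P(292,330,.05),P(342,330,.05)
ax=np.array([.5705,.0393]);print("seat dir",ang(m,ax),"mark dir",ang(P(321,183,.017),ax))
E
python3 m7.py
```

```text
[15.49, 14.07, 13.84, 14.45]
seat [0.47379444 0.01451694]
stripe L 8.4 out [0.4949113  0.02757334] in [0.54377623 0.0358151 ] 9.57
base centre line [0.5670621  0.03936489] 0.16715231878708886
seat dir 14.37 mark dir 8.82
```

```bash
python3 -m jog '[[0.2,0.1,2.5,0,0],[0.2,0.1,3,0,0],[0.2,0.1,3,0,0],[0.2,0,2.5,0.3,0],[0.2,0,0.9,1.2,0],[0.2,0,0,2.5,0],[0.2,0,0,2.5,0],[0.2,0,0,2.5,0]]'; python3 -c "
from h import *
s=readout.get_state();print(s['eef_pos'],s['joint_velocities'].max())"
```

```text
t: 9.08
eef_pos: [0.612, 0.0455, 0.3028]
orientation: [[-0.148, 0.988, 0.032], [0.989, 0.148, -0.003], [-0.007, 0.032, -0.999]]
force: [-0.2, 0.2, -0.4]
opening: 0.6
[0.61203463 0.04551163 0.30282111] 0.43281932432698456
```

```bash
python3 -m jog '[[0.2,0,-0.5,0,0],[0.2,0,-0.5,1,0],[0.2,0,0,1,0],[0.2,0,0,1,0],[0.2,0,0,0,0],[0.2,0,0,0,0],[0.2,0,0,0,0],[0.2,0,0,0,0]]'; python3 -c "
from h import *
s=readout.get_state();print(s['eef_pos'],s['joint_velocities'].max())"
```

```text
t: 9.75
eef_pos: [0.6012, 0.0443, 0.2691]
orientation: [[-0.141, 0.99, 0.026], [0.99, 0.141, -0.002], [-0.005, 0.026, -1.0]]
force: [-0.5, -0.1, 0.4]
opening: 0.603
[0.60119748 0.04426502 0.26908401] 0.004379690997599283
```

```bash
python3 -m jog '[[-0.2,0,0,0,0],[-0.5,0,0,0,0],[-0.6,0,0,0,0],[-0.7,0,0,0,0],[-0.8,0,0,0,0],[-1,0,0,0,0],[-1,0,0,0,0],[-1,0,0,0,0]]'; python3 -m jog '[[-1,0,0,0,0],[-1,0,0,0,0],[-1,0,0,0,0],[-1,0,0,0,0],[0,0,0,0,0],[0,0,0,0,0],[0,0,0,-1,0],[0,0,0,-2,0]]';
```

```text
t: 10.42
eef_pos: [0.6023, 0.046, 0.2716]
orientation: [[-0.141, 0.99, 0.03], [0.99, 0.141, 0.002], [-0.002, 0.03, -1.0]]
force: [-0.2, 0.7, 0.3]
opening: 0.168
t: 11.08
eef_pos: [0.5994, 0.0456, 0.2981]
orientation: [[-0.141, 0.99, 0.021], [0.99, 0.141, 0.002], [-0.001, 0.021, -1.0]]
force: [0.1, -0.3, 0.4]
opening: 0.501
```

```bash
python3 -m jog '[[0,0,0,-2.5,0],[0,0,0,-3,0],[0,0,-0.5,-2.5,0],[0,0,-2.5,-1,0],[0,0,-3.5,0,0],[0,0,-3.5,0,0],[0,0,-1.5,0,0],[0,0,0,0,0]]'; python3 - <<'E'
from h import *
for i in range(2): read_camera("wrist")
s=readout.get_state();c=get_calibration("wrist");im=read_camera("wrist")[:,:,::-1]
import pickle;pickle.dump(c,open("c8.pkl","wb"));print(s["eef_pos"],s["orientation"],s["t"],c["xyz"])
cv2.imwrite("pics/w8.png",im)
cv2.imwrite("pics/w8a.png",cv2.resize(im[100:250,180:330],None,fx=4,fy=4,interpolation=cv2.INTER_CUBIC))
E
```

```text
t: 11.75
eef_pos: [0.4814, 0.0275, 0.4024]
orientation: [[-0.141, 0.989, 0.039], [0.99, 0.141, -0.003], [-0.009, 0.038, -0.999]]
force: [1.1, -0.4, 0.1]
opening: 0.5
[0.4833478  0.02766247 0.40192847] [[-0.14132948  0.98919741  0.03891606]
 [ 0.98992597  0.14155323 -0.00304158]
 [-0.00851741  0.03809416 -0.99923785]] 11.85 [0.39926556 0.01589764 0.52749038]
```

View pics/w8a.png

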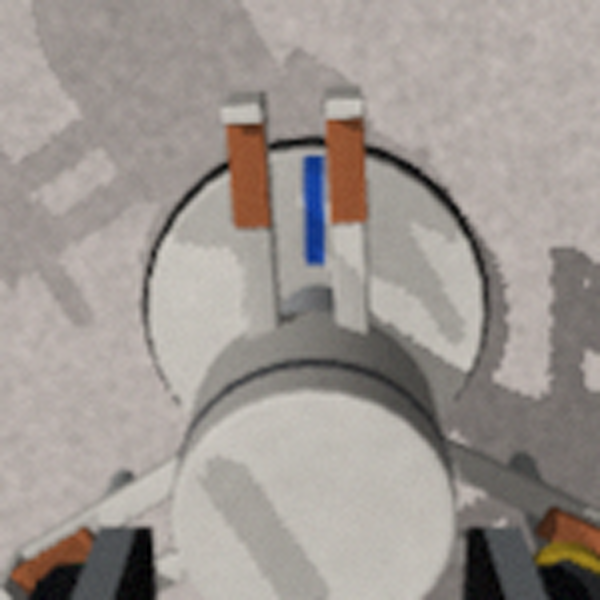

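```bash
cat > m8.py <<'E'
from h import *
import pickle
c=pickle.load(open("c8.pkl","rb"))
px=lambda x,y:(180+x/4,100+y/4)
ang=lambda a,b:round(float(np.degrees(np.arctan2(*(b-a)[:2][::-1]))),2)
H=.1673
P=lambda x,y,z=H:at_z(c,px(x,y),z)[:2]
E=[(P(229,127),P(237,227)),(P(265,128),P(271,227)),(P(326,120),P(330,222)),(P(363,120),P(367,222))]
print([ang(*e) for e in E]); m=np.mean([np.mean(e,0) for e in E],0);print("seat",m)
o,i=P(314,156,.017),P(316.5,264,.017)
print("stripe",o,i,ang(o,i))
ax=np.array([.5705,.0393]);print("seat dir",ang(m,ax),"mark dir",ang(o,ax))
L,R=P(143,300,0.0),P(490,300,0.0);n=(L+R)/2;print("base centre line",n,np.linalg.norm(R-L), "mark->centre",ang(o,n+.0*n))
E
python3 m8.py
```

```text
[11.3, 10.79, 10.6, 11.23]
seat [0.47291046 0.02036527]
stripe [0.49422417 0.02793085] [0.54362702 0.03616326] 9.46
seat dir 10.98 mark dir 8.48
base centre line [0.56626757 0.03930177] 0.16755709390249005 mark->centre 8.97
```

```bash
python3 -m jog '[[0,0,2,0.3,0],[0,0,2,0.3,0],[0,0,2,0.3,0],[0,0,2,0.3,0],[0,0,2,0.3,0],[0,0,1,1,0],[0,0,0,2,0],[0,0,0,2,0]]'; python3 -c "
from h import *
s=readout.get_state();print(s['eef_pos'],s['joint_velocities'].max())"
```

```text
t: 12.57
eef_pos: [0.6108, 0.0449, 0.3386]
orientation: [[-0.143, 0.989, 0.043], [0.99, 0.143, -0.003], [-0.009, 0.043, -0.999]]
force: [1.2, 0.8, -0.6]
opening: 0.503
[0.61075804 0.04488504 0.33856242] 0.3126316111125617
```

```bash
python3 -m jog '[[0,0,-0.7,1,0],[0,0,-0.5,1.5,0],[0,0,0,1.5,0],[0,0,0,1.5,0],[0,0,0,0.8,0],[0,0,0,0,0],[-0.6,0,0,0,0],[-1,0,0,0,0]]'; python3 -c "
from h import *
s=readout.get_state();print(s['eef_pos'],s['joint_velocities'].max())"
```

```text
t: 13.23
eef_pos: [0.6055, 0.0448, 0.2589]
orientation: [[-0.145, 0.989, 0.026], [0.989, 0.145, 0.0], [-0.004, 0.025, -1.0]]
force: [0.7, 0.6, 0.5]
opening: 0.227
[0.60547623 0.04477673 0.25889578] 0.012634823085009909
```

```bash
python3 -m jog '[[-1,0,0,0,0],[-1,0,0,0,0],[-1,0,0,0,0],[-1,0,0,0,0],[-1,0,0,0,0],[-1,0,0,0,0],[-1,0,0,0,0],[-1,0,0,0,0]]'
```

```text
t: 13.9
eef_pos: [0.6055, 0.0456, 0.2592]
orientation: [[-0.145, 0.989, 0.025], [0.989, 0.145, 0.002], [-0.002, 0.025, -1.0]]
force: [0.3, 0.7, -4.0]
opening: 0.17
```

```bash
python3 -m jog '[[-1,-0.06,0,0,1],[-1,-0.06,0,0,1],[-1,0,0,0,0],[-1,0,0,0,0],[-1,0,0,0,0],[-1,0,0,0,0],[-1,0,0,0,0],[-1,0,0,0,0]]'
```

```text
t: 14.57
eef_pos: [0.6056, 0.0448, 0.2592]
orientation: [[-0.108, 0.994, 0.025], [0.994, 0.108, 0.002], [-0.001, 0.025, -1.0]]
force: [-0.0, 1.2, -3.1]
opening: 0.172
```

```bash
python3 -m jog '[[0,0,0,0,0],[0,0,0,0,0],[0,0,0,-1,0],[0,0,0,-2,0],[0,0,0,-3,0],[0,0,0,-3,0],[0,0,-1.5,-2.5,0],[0,0,-2.5,-1,0]]'; python3 -m jog '[[0.5,0,-3,0,0],[1,0,-3,0,0],[1,0,-2,0,0],[1,0,-0.5,0,0],[1,0,0,0,0],[1,0,0,0,0],[1,0,0,0,0],[1,0,0,0,0]]';python3 - <<'E'
from h import *
s=readout.get_state();c=get_calibration("wrist");im=read_camera("wrist")[:,:,::-1]
import pickle;pickle.dump(c,open("c9.pkl","wb"));print(s["eef_pos"],s["orientation"],s["t"],c["xyz"])
cv2.imwrite("pics/w9.png",im)
cv2.imwrite("pics/w9a.png",cv2.resize(im[100:250,180:330],None,fx=4,fy=4,interpolation=cv2.INTER_CUBIC))
cv2.imwrite("pics/w9b.png",cv2.resize(im[60:260,340:512],None,fx=4,fy=3,interpolation=cv2.INTER_CUBIC))
E
```

```text
t: 15.23
eef_pos: [0.5639, 0.0383, 0.3926]
orientation: [[-0.106, 0.994, 0.029], [0.994, 0.106, -0.002], [-0.005, 0.029, -1.0]]
force: [0.7, -0.8, 0.5]
opening: 0.501
t: 15.9
eef_pos: [0.4787, 0.0273, 0.4072]
orientation: [[-0.104, 0.993, 0.058], [0.995, 0.104, -0.009], [-0.015, 0.057, -0.998]]
force: [-0.1, -0.2, 0.2]
opening: 1.0
[0.47866258 0.02725084 0.40719268] [[-0.10356183  0.99293257  0.05796429]
 [ 0.99450674  0.10426482 -0.00922978]
 [-0.01520819  0.05669003 -0.99827599]] 15.9 [0.39182334 0.01927985 0.53115117]
```

View pics/w9a.png

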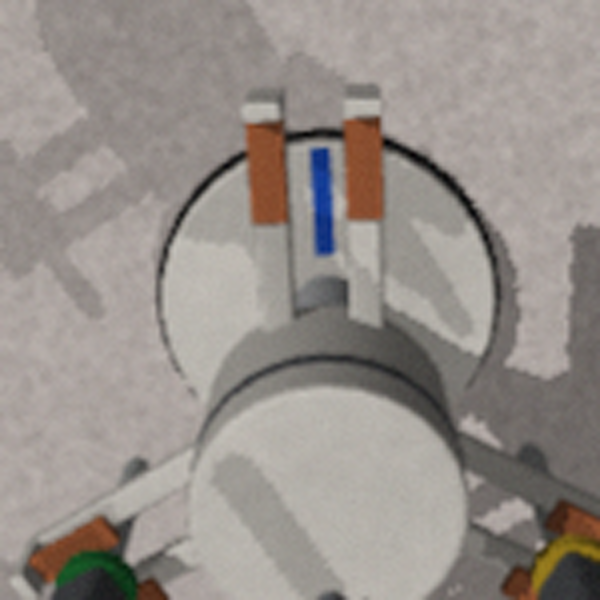

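View pics/w9b.png

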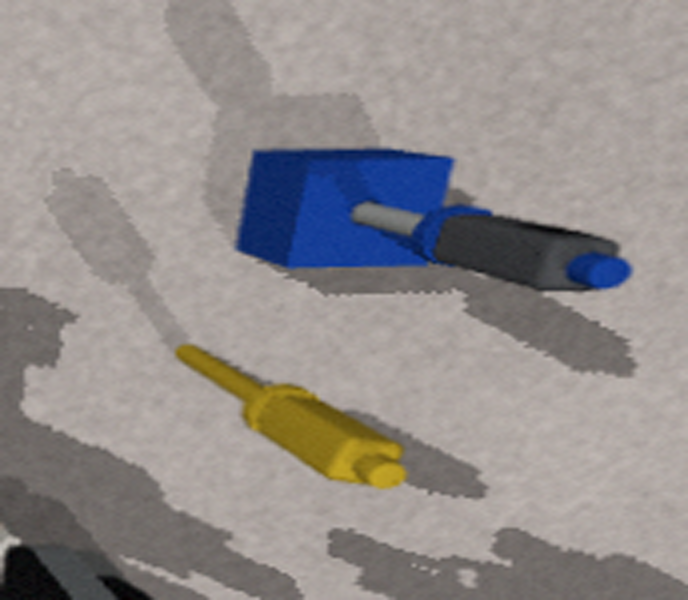

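```bash
cat > m9.py <<'E'
from h import *
import pickle
c=pickle.load(open("c9.pkl","rb"))
px=lambda x,y:(180+x/4,100+y/4)
ang=lambda a,b:round(float(np.degrees(np.arctan2(*(b-a)[:2][::-1]))),2)
H=.1673
P=lambda x,y,z=H:at_z(c,px(x,y),z)[:2]
E=[(P(247,124),P(253,223)),(P(283,124),P(287,222)),(P(345,119),P(348,219)),(P(380,119),P(383,219))]
print([ang(*e) for e in E]); m=np.mean([np.mean(e,0) for e in E],0);print("seat",m)
o,i=P(320,149,.017),P(325,254,.017)
print("stripe",o,i,ang(o,i))
ax=np.array([.5705,.0393]);print("seat dir",ang(m,ax),"mark dir",ang(o,ax))
print("pip",at_z(c,(491.7,150.3),.187))
E
python3 m9.py
```

```text
[8.25, 7.76, 8.24, 8.86]
seat [0.4720812  0.02468158]
stripe [0.49463826 0.02774184] [0.54332579 0.03526549] 8.78
seat dir 8.45 mark dir 8.66
pip [0.44554784 0.31095707 0.187     ]
```

```bash
python3 -m jog '[[1,3,0,0.3,0],[1,3.8,0,0.6,0],[1,3.9,-0.1,1,0],[1,3.9,-0.1,1,0],[1,3.9,-0.1,1,0],[1,3.9,-0.1,1,0],[1,3,-0.1,1,0],[1,1.5,0,0.5,0]]'; python3 - <<'E'
from h import *
for i in range(2): read_camera("wrist")
s=readout.get_state();c=get_calibration("wrist");im=read_camera("wrist")[:,:,::-1]
import pickle;pickle.dump(c,open("c10.pkl","wb"));print(s["eef_pos"],s["orientation"],s["t"],c["xyz"])
cv2.imwrite("pics/w10.png",im)
cv2.imwrite("pics/w10a.png",cv2.resize(im[120:320,180:340],None,fx=4,fy=3,interpolation=cv2.INTER_CUBIC))
E
```

```text
t: 16.62
eef_pos: [0.4545, 0.3019, 0.3326]
orientation: [[-0.094, 0.994, 0.055], [0.995, 0.095, -0.013], [-0.018, 0.054, -0.998]]
force: [0.4, -0.1, -0.6]
opening: 1.0
[0.45457276 0.30100858 0.33230395] [[-0.09486363  0.99402319  0.05402582]
 [ 0.99531708  0.09571967 -0.01347829]
 [-0.01856907  0.05249422 -0.99844857]] 16.7167 [0.36816161 0.29426057 0.45662275]
```

View pics/w10.png

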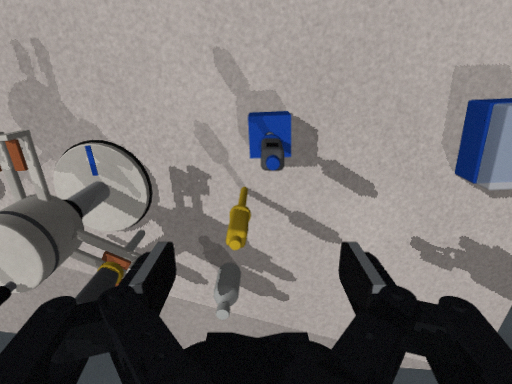

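```bash
python3 - <<'E'
from h import *
import pickle
im=cv2.imread("pics/w10.png")
cv2.imwrite("pics/w10a.png",cv2.resize(im[100:190,230:310],None,fx=7,fy=6.6,interpolation=cv2.INTER_CUBIC))
c=pickle.load(open("c10.pkl","rb"));print(at_z(c,(273,162.5),.187))
E
```

```text
[0.4444106  0.31220904 0.187     ]
```

View pics/w10a.png

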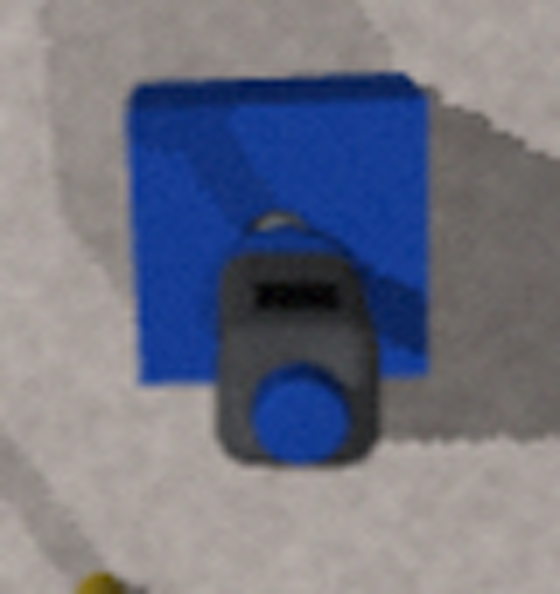

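```bash
python3 -m jog '[[1,0.5,-0.5,0.8,0],[1,0.5,-0.5,1.5,0],[1,0.3,-0.4,1.5,0],[1,0.1,-0.2,1.5,0],[1,0,-0.1,1.5,0],[1,0,0,1.5,0],[1,0,0,0.5,0],[1,0,0,0,0]]'; python3 - <<'E'
from h import *
import pickle
c0=pickle.load(open("c10.pkl","rb"))
print(np.mean([at_z(c0,(230+x/7,100+y/6.6),.05) for x,y in((130,100),(428,95),(428,375),(140,383))],0))
s=readout.get_state();c=get_calibration("wrist");im=read_camera("wrist")[:,:,::-1]
pickle.dump(c,open("c11.pkl","wb"));print(s["eef_pos"],s["orientation"],s["t"],c["xyz"])
cv2.imwrite("pics/w11.png",im)
E
```

```text
t: 17.43
eef_pos: [0.4456, 0.3053, 0.242]
orientation: [[-0.081, 0.995, 0.062], [0.997, 0.082, -0.014], [-0.019, 0.06, -0.998]]
force: [0.2, 0.1, -0.2]
opening: 1.001
[0.44563036 0.31304318 0.05      ]
[0.44561511 0.30530967 0.24204018] [[-0.08110477  0.99479481  0.0616871 ]
 [ 0.99652628  0.08210862 -0.0139122 ]
 [-0.01890483  0.06034447 -0.99799857]] 17.4333 [0.35814441 0.29969671 0.3656603 ]
```

View pics/w11.png

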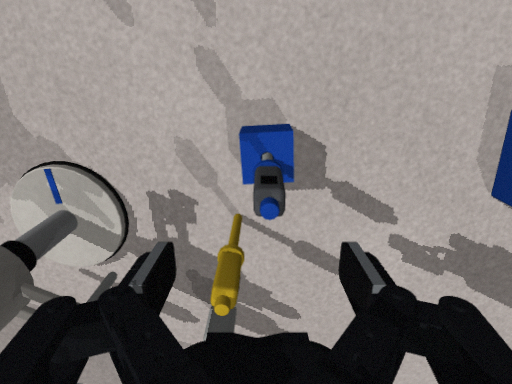

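```bash
python3 - <<'E'
from h import *
import pickle
c=pickle.load(open("c11.pkl","rb"));p=at_z(c,(269.5,209),.187);print(p)
s=readout.get_state();R=s["orientation"]
for P in (p[:2],[.446,.311]):
    d=np.r_[P[0],P[1],.146]-s["eef_pos"];print(R.T@d*100)
E
```

```text
[0.44372397 0.31190893 0.187     ]
[ 0.85231375 -0.73192088  9.60991424]
[ 0.74325517 -0.51298158  9.62529683]
```

```bash
python3 -m jog '[[1,0.4,-0.3,0.5,0],[1,0.4,-0.3,1.2,0],[1,0,0,1.6,0],[1,0,0,1.6,0],[1,0,0,1.6,0],[1,0,0,1.6,0],[1,0,0,1,0],[1,0,0,0,0]]'; python3 - <<'E'
from h import *
s=readout.get_state();c=get_calibration("wrist");im=read_camera("wrist")[:,:,::-1]
print(s["eef_pos"])
cv2.imwrite("pics/w12.png",im)
E
```

```text
t: 18.15
eef_pos: [0.4475, 0.315, 0.1509]
orientation: [[-0.08, 0.994, 0.073], [0.997, 0.081, -0.008], [-0.014, 0.073, -0.997]]
force: [-0.3, 1.1, -0.5]
opening: 0.998
[0.4474624  0.31497616 0.15085953]
```

View pics/w12.png

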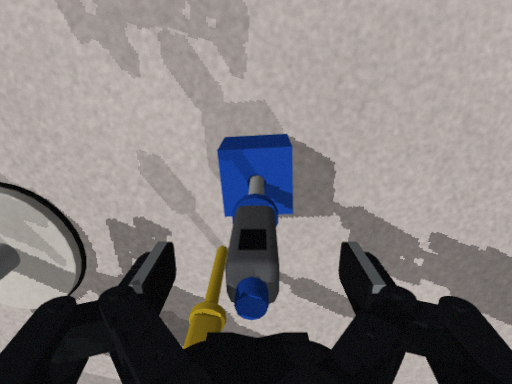

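```bash
python3 -m jog '[[1,-0.25,0,0.3,0],[0.6,0,0,0.2,0],[0.2,0,0,0,0],[-0.1,0,0,0,0],[-0.3,0,0,0,0],[-0.6,0,0,0,0],[-1,0,0,0,0],[-1,0,0,0,0]]';python3 -m jog '[[-1,0,0,0,0],[-1,0,0,0,0],[-1,0,0,0,0],[-1,0,0,0,0],[-1,0,0,0,0],[-1,0,0,0,0],[-1,0,0,0,0],[-1,0,0,0,0]]'; python3 - <<'E'
from h import *
s=readout.get_state();c=get_calibration("wrist");im=read_camera("wrist")[:,:,::-1]
print(s["eef_pos"],s["force"],s["wrist_torque"])
cv2.imwrite("pics/w13.png",im)
E
```

```text
t: 18.87
eef_pos: [0.4512, 0.314, 0.1516]
orientation: [[-0.08, 0.993, 0.083], [0.997, 0.081, -0.004], [-0.011, 0.082, -0.997]]
force: [-0.6, -0.5, -1.2]
opening: 0.275
t: 19.53
eef_pos: [0.4508, 0.3139, 0.1512]
orientation: [[-0.08, 0.993, 0.082], [0.997, 0.081, -0.004], [-0.011, 0.081, -0.997]]
force: [-0.5, 0.1, -0.3]
opening: 0.27
[0.45084811 0.31385769 0.15117909] [-0.54671478  0.05320238 -0.25541188] [ 0.03382791  0.10509667 -0.06471068]
```

View pics/w13.png

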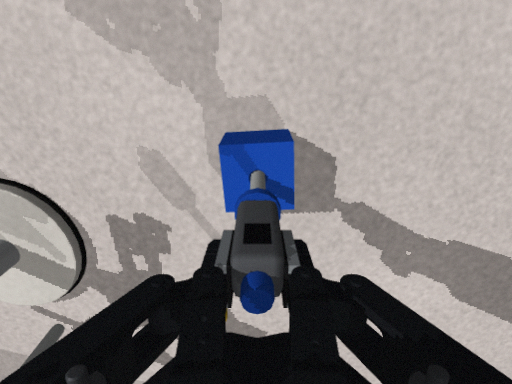

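```bash
python3 -m jog '[[-1,0,0.03,-0.4,0],[-1,-0.01,0.06,-0.7,0],[-1,-0.01,0.08,-1,0],[-1,-0.01,0.08,-1,0],[-1,-0.01,0.08,-1,0],[-1,-0.01,0.08,-1,0],[-1,0,0.04,-0.5,0],[-1,0,0,0,0]]'; python3 - <<'E'
from h import *
s=readout.get_state();print(s["force"],s["wrist_torque"])
E
```

```text
t: 20.25
eef_pos: [0.4516, 0.3144, 0.2153]
orientation: [[-0.08, 0.993, 0.085], [0.997, 0.081, -0.003], [-0.01, 0.085, -0.996]]
force: [-0.2, 0.1, -1.0]
opening: 0.275
[-0.19161462  0.06710897 -1.04455515] [ 0.00650473 -0.00113778  0.04666081]
```

```bash
python3 -m jog '[[-1,0,0,-1,0],[-1,-1.5,-0.3,-1,0],[-1,-2.5,-0.5,0,0],[-1,-2.8,-0.6,0,0],[-1,-2.8,-0.6,0,0],[-1,-2.8,-0.6,0,0],[-1,-2.8,-0.6,0,0],[-1,-2.8,-0.6,0,0]]'
```

```text
t: 20.92
eef_pos: [0.4246, 0.1297, 0.2378]
orientation: [[-0.09, 0.992, 0.085], [0.996, 0.09, -0.001], [-0.009, 0.085, -0.996]]
force: [0.0, 0.7, -0.7]
opening: 0.275
```

```bash
python3 -m jog '[[-1,-2.6,-0.4,0,0],[-1,-2.4,-0.4,0,0],[-1,-2,-0.3,0,0],[-1,-1.4,-0.2,0,0],[-1,-0.8,-0.1,0,0],[-1,-0.3,0,0,0],[-1,0,0,0,0],[-1,0,0,0,0]]'; python3 - <<'E'
from h import *
import pickle
s=readout.get_state();print(s["force"],s["wrist_torque"])
c=get_calibration("wrist");im=read_camera("wrist")[:,:,::-1]
pickle.dump(c,open("c14.pkl","wb"));cv2.imwrite("pics/w14.png",im)
for k in("side","scene"): cv2.imwrite(f"pics/{k}14.png",read_camera(k)[:,:,::-1])
a=cv2.imread("pics/side14.png")[90:240,170:310];b=cv2.imread("pics/scene14.png")[100:260,220:420]
cv2.imwrite("pics/ss14.png",np.hstack([cv2.resize(a,(400,428)),cv2.resize(b,(400,428))]))
E
```

```text
t: 21.58
eef_pos: [0.4159, 0.0248, 0.2397]
orientation: [[-0.083, 0.993, 0.084], [0.996, 0.084, -0.003], [-0.01, 0.083, -0.996]]
force: [0.5, -0.1, -1.0]
opening: 0.274
[ 0.51951047 -0.08659916 -1.04473774] [-0.02614664  0.08880049  0.06348022]
```

View pics/w14.png

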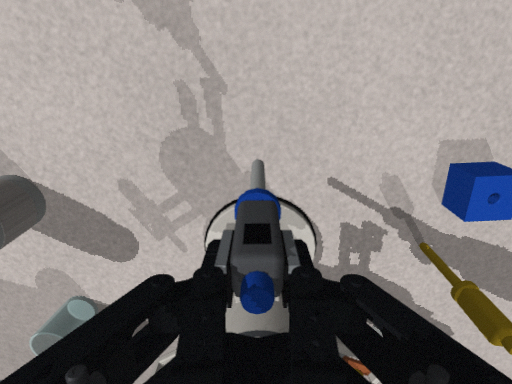

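View pics/ss14.png

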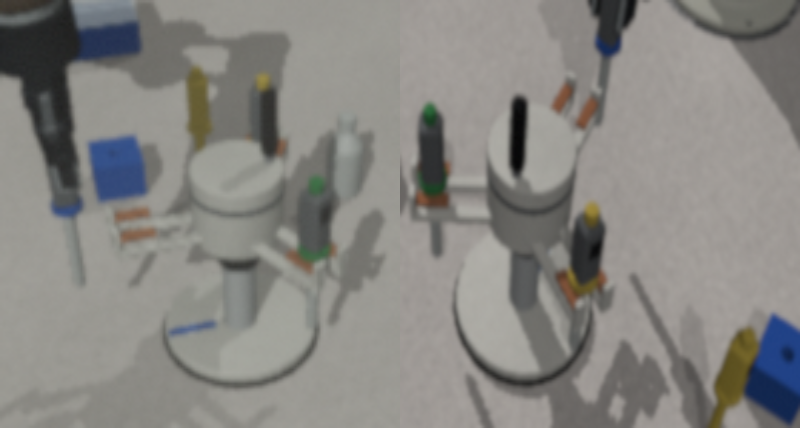

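```bash
python3 - <<'E'
from h import *
import pickle
c=pickle.load(open("c14.pkl","rb"));T=np.array([.4159,.0248,.2397])
im=cv2.imread("pics/w14.png");cv2.imwrite("pics/w14a.png",cv2.resize(im[150:320,200:310],None,fx=5,fy=3.5,interpolation=cv2.INTER_CUBIC))
for dx in(-.009,-.0053,-.002):
  for dz in(-.0462,):
    a=T+[dx,0.001,dz]
    print(dx,"collar edge top",proj(c,a+[-.015,0,.008]).round(1),"foot far edge",proj(c,a+[-.0048,0,-.095]).round(1),"btn ctr",proj(c,a+[0,0,.082]).round(1),"coll left/right",proj(c,a+[0,-.015,.004]).round(1),proj(c,a+[0,.015,.004]).round(1))
E
```

```text
-0.009 collar edge top [264.  186.6] foot far edge [261.6 154.7] btn ctr [262.9 295.6] coll left/right [238.3 204. ] [285.2 207.6]
-0.0053 collar edge top [263.4 192.2] foot far edge [261.3 158.4] btn ctr [262.  302.8] coll left/right [238.  209.2] [284.5 212.8]
-0.002 collar edge top [263.  197.1] foot far edge [261.  161.7] btn ctr [261.3 309. ] coll left/right [237.7 213.7] [283.9 217.3]
```

View pics/w14a.png

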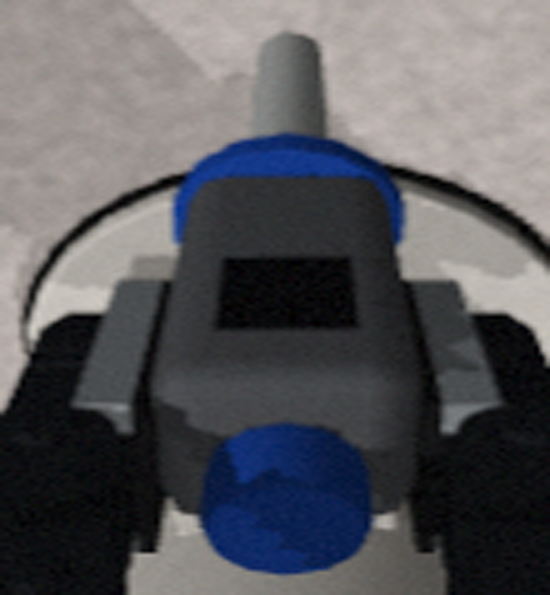

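```bash
python3 -m jog '[[-1,-0.4,-0.05,0.3,0],[-1,-0.4,-0.05,0.35,0],[-1,0.05,0.7,0.06,0],[-1,0.06,0.9,0.08,0],[-1,0.06,0.9,0.08,0],[-1,0.04,0.5,0.05,0],[-1,0,0,0,0],[-1,0,0,0,0]]'; python3 - <<'E'
from h import *
import pickle
c=get_calibration("wrist");im=read_camera("wrist")[:,:,::-1]
pickle.dump(c,open("c15.pkl","wb"));cv2.imwrite("pics/w15.png",im)
s=readout.get_state();R=s["orientation"];print(s["eef_pos"],R[:,2],s["force"])
for k in("side","scene"): cv2.imwrite(f"pics/{k}15.png",read_camera(k)[:,:,::-1])
a=cv2.imread("pics/side15.png")[110:190,180:250];b=cv2.imread("pics/scene15.png")[100:180,270:340]
cv2.imwrite("pics/ss15.png",np.hstack([cv2.resize(a,(400,457)),cv2.resize(b,(400,457))]))
E
```

```text
t: 22.4
eef_pos: [0.4483, 0.0231, 0.2307]
orientation: [[-0.087, 0.993, 0.082], [0.996, 0.088, -0.002], [-0.009, 0.081, -0.997]]
force: [0.6, -1.2, -1.7]
opening: 0.271
[0.44821027 0.02309135 0.2306941 ] [ 0.08211467 -0.00219048 -0.99662048] [ 0.2447218  -0.49809216 -0.71596339]
```

View pics/w15.png

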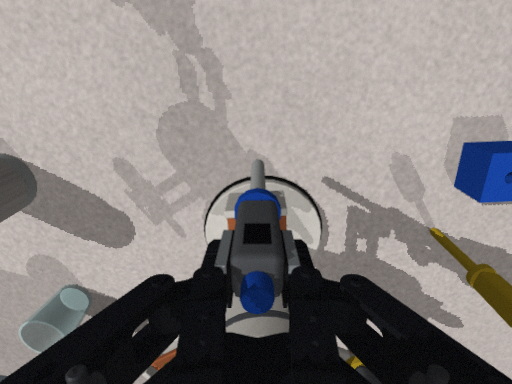

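View pics/ss15.png

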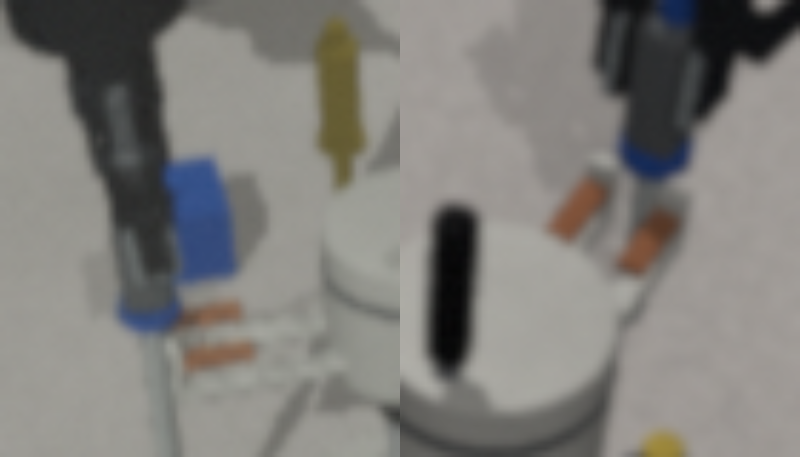

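```bash
python3 -m jog '[[-1,0,0.4,0.03,0],[-1,0,0.5,0.04,0],[-1,0,0.5,0.04,0],[-1,0,0.5,0.04,0],[-1,0,0.4,0.03,0],[-1,0,0,0,0],[-1,0,0,0,0],[-1,0,0,0,0]]'; python3 - <<'E'
from h import *
s=readout.get_state();R=s["orientation"];print(s["eef_pos"],R[:,2],s["force"],s["wrist_torque"])
E
```

```text
t: 23.22
eef_pos: [0.4734, 0.0251, 0.2313]
orientation: [[-0.087, 0.993, 0.083], [0.996, 0.087, -0.003], [-0.01, 0.083, -0.997]]
force: [-0.4, -0.4, -1.2]
opening: 0.269
[0.47344838 0.02511615 0.23126102] [ 0.08335278 -0.00255099 -0.99651684] [-0.4256743  -0.36137457 -1.24073623] [ 0.02679418  0.10022518 -0.02540391]
```

```bash
python3 -m jog '[[-1,0.03,0.3,0.02,0],[-1,0,0.25,0.02,0],[-1,0,0,0,0],[-1,0,0,0,0],[-1,0,0,0,0],[-1,0,0,0,0],[-1,0,0,0,0],[-1,0,0,0,0]]'; python3 - <<'E'
from h import *
import pickle
c=get_calibration("wrist");im=read_camera("wrist")[:,:,::-1]
pickle.dump(c,open("c16.pkl","wb"));cv2.imwrite("pics/w16.png",im)
s=readout.get_state();R=s["orientation"];print(s["eef_pos"],R[:,2],s["force"])
for k in("side","scene"): cv2.imwrite(f"pics/{k}16.png",read_camera(k)[:,:,::-1])
a=cv2.imread("pics/side16.png")[110:190,180:250];b=cv2.imread("pics/scene16.png")[100:180,270:340]
cv2.imwrite("pics/ss16.png",np.hstack([cv2.resize(a,(400,457),interpolation=cv2.INTER_CUBIC),cv2.resize(b,(400,457),interpolation=cv2.INTER_CUBIC)]))
cv2.imwrite("pics/w16a.png",cv2.resize(im[150:320,200:310],None,fx=5,fy=3.5,interpolation=cv2.INTER_CUBIC))
E
```

```text
t: 23.88
eef_pos: [0.479, 0.026, 0.2312]
orientation: [[-0.087, 0.993, 0.083], [0.996, 0.087, -0.003], [-0.01, 0.082, -0.997]]
force: [-0.3, -0.3, -2.0]
opening: 0.274
[0.47901558 0.02601346 0.23117669] [ 0.08288331 -0.00254099 -0.99655602] [ 0.84762684  0.14823202 -0.85179842]
```

View pics/w16a.png

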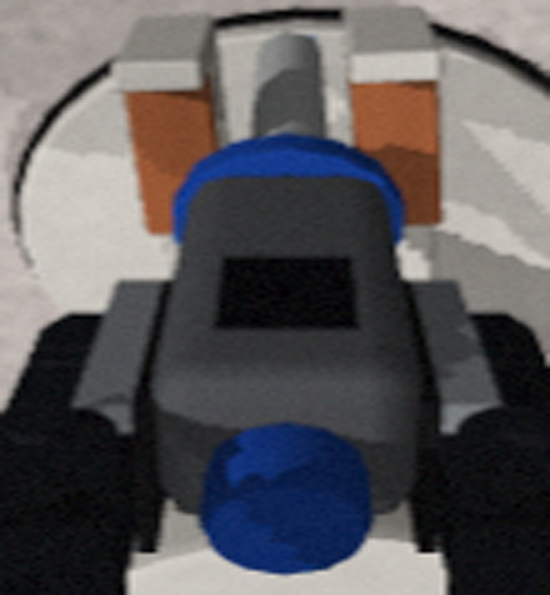

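View pics/ss16.png

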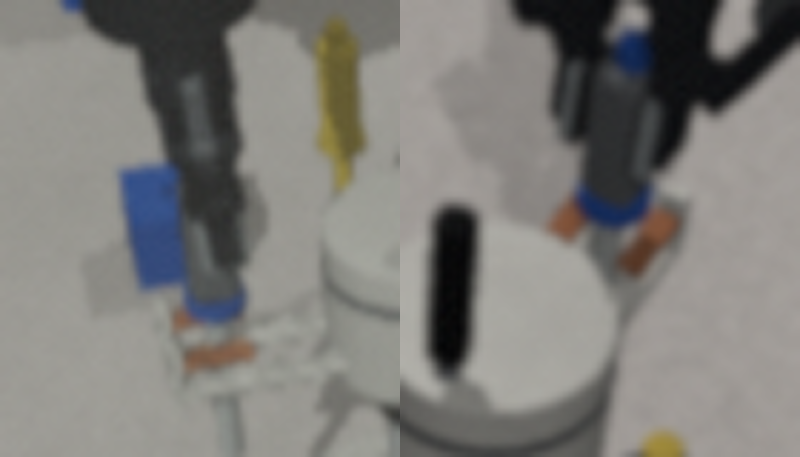

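```bash
python3 - <<'E'
from h import *
import pickle
c=pickle.load(open("c16.pkl","rb"))
a=at_z(c,(233,175.7),.1753);b=at_z(c,(279,172.9),.1753);m=(a+b)/2
u=np.array([np.cos(np.radians(8.5)),np.sin(np.radians(8.5))])
print("ends",a,b,"seat from ends",m[:2]+.0175*u)
e=at_z(c,(258.5,188.6),.193);print("collar far edge",e,"centre",e[:2]+.015*np.array([.994,.1]))
f=at_z(c,(200+290/5,150+33/3.5),.185-.095);print("foot far",f)
E
```

```text
ends [0.45636683 0.00673368 0.1753    ] [0.45172521 0.03678417 0.1753    ] seat from ends [0.4713538  0.02434559]
collar far edge [0.45660932 0.02375757 0.193     ] centre [0.47151932 0.02525757]
foot far [0.47005521 0.02400804 0.09      ]
```

```bash
python3 -m jog '[[-1,0,0.08,0.2,0],[-1,0,-0.02,0.3,0],[-1,0,-0.02,0.3,0],[-1,0,-0.02,0.3,0],[-1,0,-0.01,0.15,0],[-1,0,0,0,0],[-1,0,0,0,0],[-1,0,0,0,0]]'; python3 - <<'E'
from h import *
s=readout.get_state();R=s["orientation"];print(s["eef_pos"],R[:,2],s["force"],s["wrist_torque"])
E
```

```text
t: 24.7
eef_pos: [0.4799, 0.026, 0.2167]
orientation: [[-0.087, 0.993, 0.082], [0.996, 0.087, -0.002], [-0.009, 0.081, -0.997]]
force: [-0.8, 0.2, -1.0]
opening: 0.276
[0.47989624 0.02602424 0.21671372] [ 0.08168625 -0.00232141 -0.99665539] [-0.81678947  0.24803581 -1.01489653] [-0.00756643  0.0273619   0.00342552]
```

```bash
python3 -m jog '[[-1,0,-0.01,0.1,0],[-1,0,-0.01,0.1,0],[-1,0,-0.01,0.1,0],[-1,0,0,0,0],[-1,0,0,0,0],[-1,0,0,0,0],[-1,0,0,0,0],[-1,0,0,0,0]]'
```

```text
t: 25.37
eef_pos: [0.4806, 0.026, 0.216]
orientation: [[-0.087, 0.993, 0.084], [0.996, 0.087, -0.003], [-0.01, 0.084, -0.996]]
force: [-1.2, 0.3, 1.5]
opening: 0.269
```

```bash
python3 -m jog '[[-1,0,-0.01,0.1,0],[-1,0,-0.01,0.1,0],[-1,0,-0.01,0.1,0],[-1,0,0,0,0],[-1,0,0,0,0],[-1,0,0,0,0],[-1,0,0,0,0],[-1,0,0,0,0]]'
```

```text
t: 26.03
eef_pos: [0.481, 0.0259, 0.2157]
orientation: [[-0.087, 0.993, 0.085], [0.996, 0.088, -0.003], [-0.011, 0.085, -0.996]]
force: [-1.2, 0.6, 2.3]
opening: 0.277
```

```bash
python3 -m jog '[[-1,0,-0.03,0.15,0],[-1,0,-0.03,0.15,0],[-1,0,-0.03,0.15,0],[-1,0,-0.03,0.15,0],[-1,0,-0.03,0.15,0],[-1,0,-0.03,0.15,0],[-1,0,-0.03,0.15,0],[-1,0,-0.03,0.15,0]]';python3 - <<'E'
from h import *
s=readout.get_state();print(s["force"],s["wrist_torque"])
c=get_calibration("wrist");im=read_camera("wrist")[:,:,::-1]
cv2.imwrite("pics/w17.png",im)
s=readout.get_state();print(s["force"],s["eef_pos"])
for k in("side","scene"): cv2.imwrite(f"pics/{k}17.png",read_camera(k)[:,:,::-1])
a=cv2.imread("pics/side17.png")[110:190,180:250];b=cv2.imread("pics/scene17.png")[100:180,270:340]
s=readout.get_state();print(s["force"],s["eef_pos"])
cv2.imwrite("pics/ss17.png",np.hstack([cv2.resize(x,(400,457),interpolation=cv2.INTER_CUBIC) for x in(a,b)]))
cv2.imwrite("pics/w17a.png",cv2.resize(im[150:320,200:310],None,fx=5,fy=3.5,interpolation=cv2.INTER_CUBIC))
E
```

```text
t: 26.7
eef_pos: [0.4816, 0.0259, 0.2136]
orientation: [[-0.089, 0.992, 0.09], [0.996, 0.089, -0.003], [-0.011, 0.089, -0.996]]
force: [-5.8, 0.4, 12.6]
opening: 0.273
[-5.78210525  0.36176126 12.60810713] [0.33105299 1.26648722 0.09387838]
[-6.27793942  1.0182849  13.12235981] [0.48160471 0.02585343 0.21369352]
[-5.61981599  0.37363396 12.9877774 ] [0.48160875 0.02584032 0.21367751]
```

View pics/w17a.png

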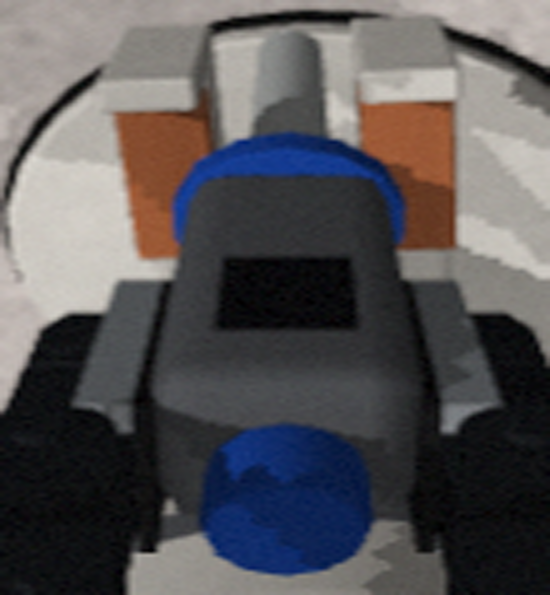

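View pics/ss17.png

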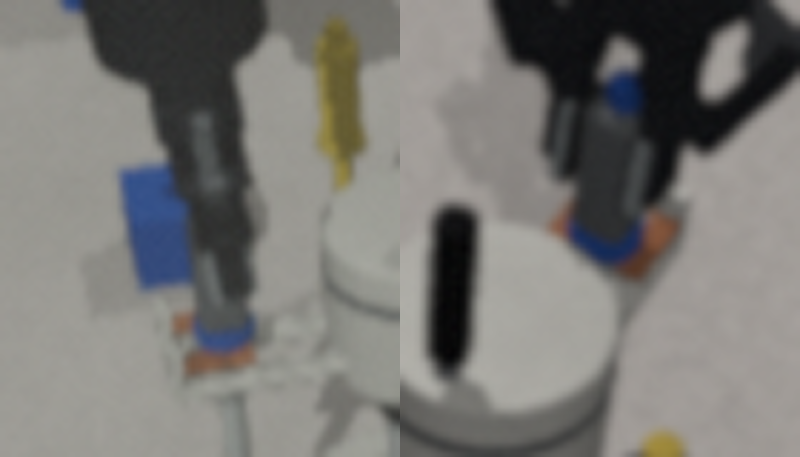

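```bash
python3 -m jog '[[-1,0,-0.06,0.08,0],[-1,0,-0.06,0.08,0],[-1,0,-0.06,0.08,0],[-1,0,-0.04,0.09,0],[-1,0,-0.04,0.1,0],[-1,0,-0.04,0.1,0],[-1,0,-0.04,0.1,0],[-1,0,-0.04,0.1,0]]'; python3 -c "
from h import *
s=readout.get_state();print(s['force'],s['wrist_torque'])"
```

```text
t: 27.52
eef_pos: [0.4811, 0.0259, 0.2144]
orientation: [[-0.09, 0.991, 0.098], [0.996, 0.09, -0.003], [-0.012, 0.097, -0.995]]
force: [-3.8, 1.0, 8.8]
opening: 0.273
[-3.75331417  1.01828021  8.75318984] [0.24345842 0.85540712 0.04244456]
```

```bash
python3 -c "
from h import *
for i in range(28):
    read_camera('wrist')
    if i%4==3:
        s=readout.get_state();print(round(s['t'],2),s['force'].round(1),s['eef_pos'].round(4),s['orientation'][0,2].round(3))"
```

```text
27.72 [-5.   1.5  8.2] [0.4811 0.0259 0.2144] 0.098
27.92 [-4.1  0.9  9.8] [0.4811 0.0259 0.2144] 0.098
28.12 [-3.7  0.6  9.7] [0.4811 0.0259 0.2144] 0.098
28.32 [-4.4  0.5  9.6] [0.4811 0.0259 0.2144] 0.098
28.52 [-4.7  1.1  8.8] [0.4811 0.0258 0.2144] 0.098
28.72 [-3.8  0.7  8.9] [0.4811 0.0258 0.2144] 0.098
28.92 [-4.4  1.   8.9] [0.4811 0.0259 0.2145] 0.098
```

```bash
python3 -m jog '[[-1,0,0,0.03,0],[-1,0,0,0,0],[-1,0,0,0,0],[-1,0,0,0,0],[-1,0,0,0,0],[-1,0,0,0,0],[-1,0,0,0,0],[-1,0,0,0,0]]'; python3 -c "
from h import *
s=readout.get_state();print(s['force'],s['wrist_torque'],s['eef_pos'])"
```

```text
t: 29.58
eef_pos: [0.4812, 0.0259, 0.2155]
orientation: [[-0.09, 0.991, 0.098], [0.996, 0.091, -0.003], [-0.012, 0.097, -0.995]]
force: [-2.1, 0.8, 4.0]
opening: 0.275
[-2.12252779  0.7523009   4.0184953 ] [ 0.11766598  0.50635232 -0.04925432] [0.48117941 0.02588632 0.2154701 ]
```

```bash
python3 -m jog '[[-1,0,-0.03,-0.02,0],[-1,0,-0.03,0,0],[-1,0,-0.02,0,0],[-1,0,0,0,0],[-1,0,0,0,0],[-1,0,0,0,0],[-1,0,0,0,0],[-1,0,0,0,0]]'; python3 -c "
from h import *
read_camera('wrist')
s=readout.get_state();print(s['force'],s['wrist_torque'],s['eef_pos'])"
```

```text
t: 30.25
eef_pos: [0.481, 0.0259, 0.2157]
orientation: [[-0.09, 0.991, 0.1], [0.996, 0.09, -0.003], [-0.012, 0.1, -0.995]]
force: [-2.0, 0.8, 2.3]
opening: 0.273
[-1.23686498  0.87314576  2.94284531] [ 0.11277733  0.2379187  -0.0049453 ] [0.4810171  0.02587545 0.21568966]
```

```bash
python3 -m jog '[[-1,0,-0.02,-0.03,0],[-1,0,-0.02,-0.03,0],[-1,0,-0.01,-0.02,0],[-1,0,0,0,0],[-1,0,0,0,0],[-1,0,0,0,0],[-1,0,0,0,0],[-1,0,0,0,0]]'; python3 - <<'E'
from h import *
im=read_camera('wrist')[:,:,::-1];F=[]
for i in range(4): F.append(readout.get_state()['force']);read_camera('scene')
s=readout.get_state();print(np.mean(F,0),s['wrist_torque'],s['eef_pos'])
cv2.imwrite("pics/w18.png",im)
for k in("side","scene"): cv2.imwrite(f"pics/{k}18.png",read_camera(k)[:,:,::-1])
a=cv2.imread("pics/side18.png")[110:190,180:250];b=cv2.imread("pics/scene18.png")[100:180,270:340]
cv2.imwrite("pics/ss18.png",np.hstack([cv2.resize(x,(400,457),interpolation=cv2.INTER_CUBIC) for x in(a,b)]))
E
```

```text
t: 30.97
eef_pos: [0.4809, 0.0259, 0.216]
orientation: [[-0.089, 0.991, 0.102], [0.996, 0.09, -0.003], [-0.012, 0.101, -0.995]]
force: [-0.1, 0.2, 2.7]
opening: 0.275
[-0.26497237  0.0174042   1.91837403] [ 0.18312123  0.05928612 -0.01849811] [0.48087849 0.02586443 0.2160053 ]
```

View pics/ss18.png

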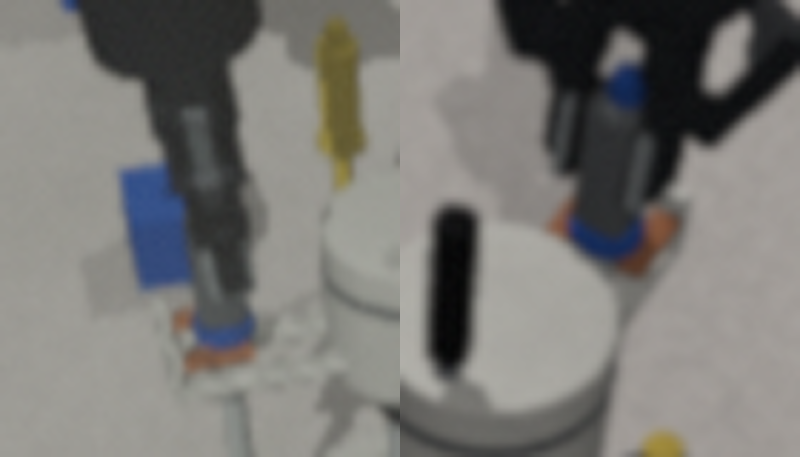

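```bash
python3 -m jog '[[-1,0,0,-0.04,0],[-1,0,0,-0.03,0],[-1,0,0,-0.02,0],[-1,0,0,0,0],[-1,0,0,0,0],[-1,0,0,0,0],[-1,0,0,0,0],[-1,0,0,0,0]]'; python3 - <<'E'
from h import *
F=[]
for i in range(4): F.append(readout.get_state()['force']);read_camera('scene')
s=readout.get_state();print(np.mean(F,0),s['wrist_torque'],s['eef_pos'])
E
```

```text
t: 31.98
eef_pos: [0.4807, 0.0258, 0.2163]
orientation: [[-0.089, 0.991, 0.102], [0.996, 0.09, -0.003], [-0.012, 0.101, -0.995]]
force: [-0.5, 1.0, 1.4]
opening: 0.273
[0.23579937 0.74600337 1.20463804] [ 0.06168568 -0.03835675 -0.02972938] [0.48067508 0.02579274 0.21627786]
```

```bash
python3 -m jog '[[-1,0,0,-0.03,0],[-1,0,0,-0.03,0],[-1,0,0,-0.02,0],[-1,0,0,0,0],[-1,0,0,0,0],[-1,0,0,0,0],[-1,0,0,0,0],[-1,0,0,0,0]]'; python3 - <<'E'
from h import *
F=[]
for i in range(4): F.append(readout.get_state()['force']);read_camera('scene')
s=readout.get_state();print(np.mean(F,0),s['wrist_torque'],s['eef_pos'])
E
```

```text
t: 32.85
eef_pos: [0.4801, 0.0257, 0.2164]
orientation: [[-0.089, 0.991, 0.1], [0.996, 0.09, -0.003], [-0.012, 0.099, -0.995]]
force: [0.0, 0.6, -0.6]
opening: 0.273
[ 0.2936396   0.03478666 -0.00108157] [-0.00564544 -0.01393645  0.01633177] [0.4800616  0.02570561 0.21644237]
```

```bash
python3 -m jog '[[-0.3,0,0,0,0],[-0.2,0,0,0,0],[0,0,0,0,0],[0.3,0,0,0,0],[0.5,0,0,0,0],[0.7,0,0,0,0],[0.7,0,0,0,0],[0.7,0,0,0,0]]'; python3 - <<'E'
from h import *
import pickle
im=read_camera('wrist')[:,:,::-1];cv2.imwrite("pics/w19.png",im)
for k in("side","scene"): cv2.imwrite(f"pics/{k}19.png",read_camera(k)[:,:,::-1])
a=cv2.imread("pics/side19.png")[110:190,180:250];b=cv2.imread("pics/scene19.png")[100:180,270:340]
cv2.imwrite("pics/ss19.png",np.hstack([cv2.resize(x,(400,457),interpolation=cv2.INTER_CUBIC) for x in(a,b)]))
E
```

```text
t: 33.72
eef_pos: [0.4794, 0.0256, 0.2159]
orientation: [[-0.089, 0.991, 0.098], [0.996, 0.09, -0.003], [-0.012, 0.097, -0.995]]
force: [-0.3, 0.0, -0.4]
opening: 0.847
```

View pics/w19.png

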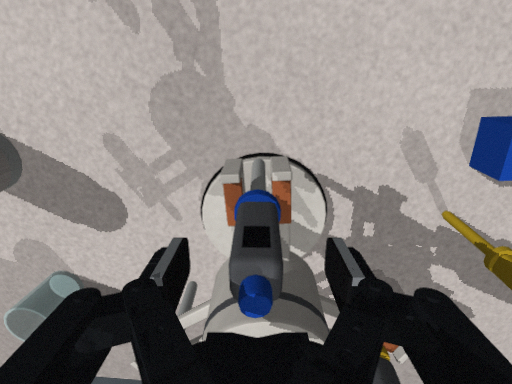

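View pics/ss19.png

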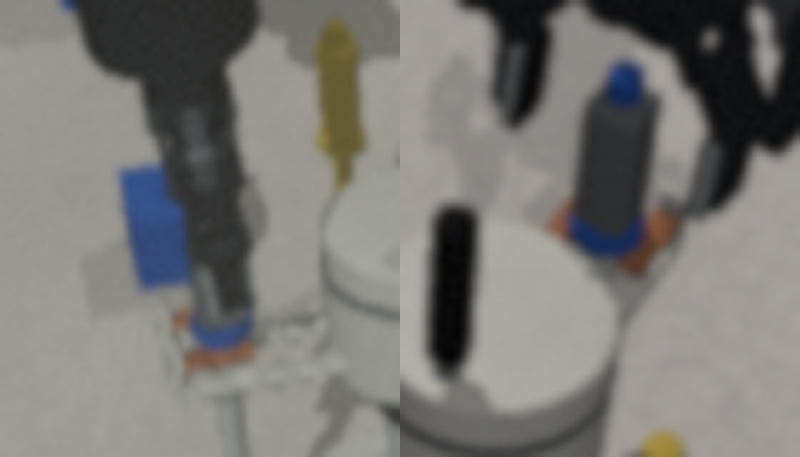

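```bash
python3 -m jog '[[0.7,0,0.06,-0.6,0],[0.7,0,0.1,-1,0],[0.7,0,0.15,-1.5,0],[0.7,0,0.2,-2,0],[0.7,0,0.2,-2,0],[0.7,0,0.2,-2,0],[0.7,0,0.2,-2,0],[0.7,0,0,-1,0]]'; python3 -m jog '[[0.7,0,-1,-1,0],[0.7,0,-2,0,0],[0.7,0,-2,0,0],[0.7,0,-2,0,0],[0.7,0,-1,0,0],[0.7,0,0,0,0],[0.7,0,0,0,0],[0.7,0,0,0,0]]'; python3 - <<'E'
from h import *
import pickle
c=get_calibration("wrist");im=read_camera('wrist')[:,:,::-1];cv2.imwrite("pics/w20.png",im);pickle.dump(c,open("c20.pkl","wb"))
for k in("side","scene"): cv2.imwrite(f"pics/{k}20.png",read_camera(k)[:,:,::-1])
a=cv2.imread("pics/side20.png")[100:240,170:310];b=cv2.imread("pics/scene20.png")[100:250,230:380]
cv2.imwrite("pics/ss20.png",np.hstack([cv2.resize(x,(400,400),interpolation=cv2.INTER_CUBIC) for x in(a,b)]))
E
```

```text
t: 34.53
eef_pos: [0.477, 0.0275, 0.3453]
orientation: [[-0.089, 0.991, 0.095], [0.996, 0.09, -0.003], [-0.011, 0.094, -0.995]]
force: [0.8, -0.3, 0.3]
opening: 0.851
t: 35.2
eef_pos: [0.3955, 0.0198, 0.3558]
orientation: [[-0.09, 0.99, 0.108], [0.996, 0.091, -0.006], [-0.016, 0.107, -0.994]]
force: [0.4, 0.4, 0.4]
opening: 0.848
```

View pics/w20.png

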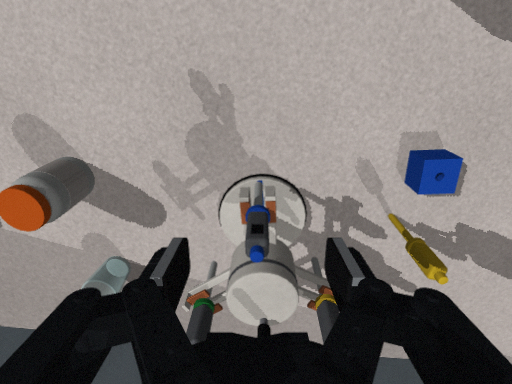

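View pics/ss20.png

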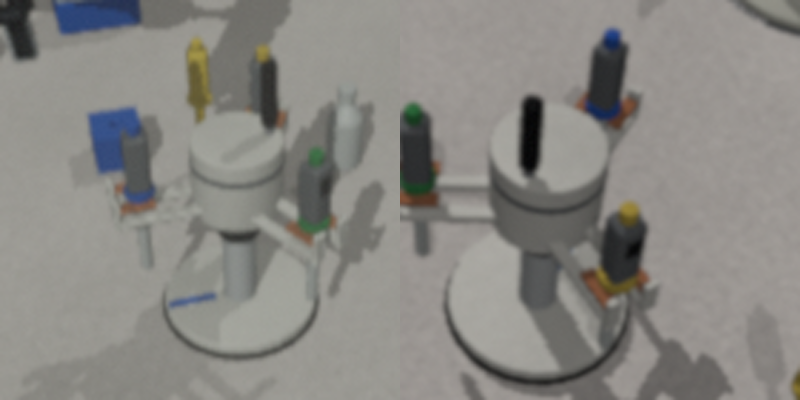

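```bash
python3 - <<'E'
from h import *
import pickle
im=cv2.imread("pics/w20.png");cv2.imwrite("pics/w20a.png",cv2.resize(im[165:335,195:325],None,fx=4.5,fy=3.5,interpolation=cv2.INTER_CUBIC))
c=pickle.load(open("c20.pkl","rb"))
H=.1685
for dx in(-.003,0,.003):
  a=np.array([.4735+dx,.0245,H]);print(dx,*[proj(c,a+d).round(1) for d in([0,0,.082],[-.015,0,.008],[-.0048,0,-.095])])
E
```

```text
-0.003 [257.5 251.8] [259.5 202.6] [259.4 177.5]
0 [257.3 254.4] [259.3 204.9] [259.2 179.3]
0.003 [257.  256.9] [259.1 207.1] [259.  181.1]
```

View pics/w20a.png

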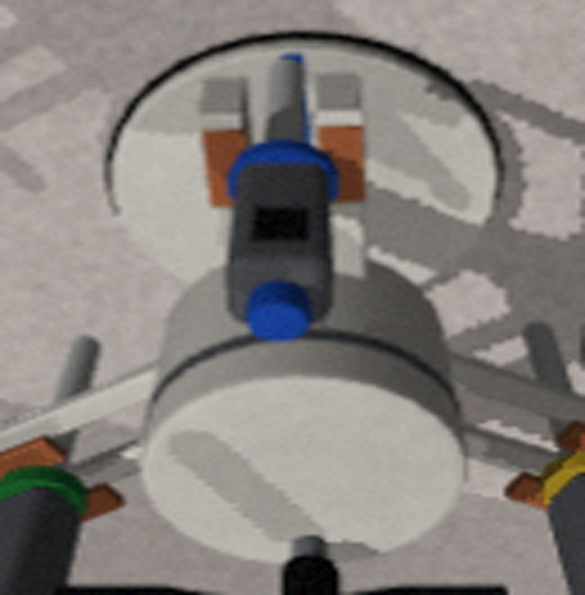

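```bash
python3 - <<'E'
from h import *
import pickle
c=pickle.load(open("c20.pkl","rb"))
px=lambda x,y:(195+x/4.5,165+y/3.5)
P=lambda x,y,z=.168:at_z(c,px(x,y),z)[:2]
ang=lambda a,b:round(float(np.degrees(np.arctan2(*(b-a)[:2][::-1]))),2)
print(ang(P(204,132),P(213,206)),ang(P(364,126),P(365,200)))
m=(P(204,132)+P(364,126))/2;ax=np.array([.5705,.0393]);print(m,ang(m,ax), "mark",ang(P(291,57,.017),ax),P(291,57,.017))
s=readout.get_state();print(s["t"],s["force"])
E
```

```text
8.5 7.16
[0.45898579 0.02299732] 8.32 mark 9.1 [0.49575654 0.02732928]
35.35 [0.30712805 0.56814957 0.42952957]
```

Everything is in place: the cradle points at about 8.3° and the stripe at about 9°. The pipette hangs upright and the gripper is clear, so I'm handing in.

```bash
python3 -c "
from plant import ticket
print(ticket.finish_job())"
```

```text
the job is handed in; nothing more can be done
None
```

The blue-collared pipette is hanging in the free cradle at the front of the carousel, and I handed the job in at about 35 s. The hand-in gives no verdict, so the figures below are my own measurements.

- **Turning:** I turned the head by its peg in three steps, about 78° clockwise in all. In the last picture the free cradle pointed at about 8.3° and the blue stripe at about 9°, which is less than 1° apart.
- **Hanging:** I lifted the pipette from its holder, slid it into the slot with the collar above the prong ends and lowered it onto the contact.
- **Pressing:** The force on the contact was briefly about 13–14 N while I was finding the level. It then held at about 10 N for roughly 1.6 s and never came near 25 N. A sideways force of up to 6 N also showed during the press.
- **Letting go:** I eased off in steps until the wrist force read zero, so the contact was carrying only the pipette's weight, and then opened the gripper. The last pictures show it upright to within about 1°, with its collar behind the prong ends.
- **Bystanders:** No move went near the jar, flask or beaker, and I saw no sign that any of them had moved. I did not measure their positions again.

**Loose ends:**
- The tool tilted by about 5–6° over the run. The tilt was along the gripping faces and did not tip the pipette.
- Nothing I could read shows that charging started, so that rests on the force held.

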